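Strip the roller pump: spread the spring clip off its shaft and lift out the rotor

ROBOT

A 6-joint arm with a two-finger parallel gripper is mounted at the origin on a cart in front of the work surface, level with it; the furniture and walls round the work are solid. World frame = base frame: x ahead of the robot, y to its left, z up, the work surface at z = 0. Lengths are in m, angles in rad, forces in N, time in s.
With the tool pointing down it reaches from about 0.35 to 0.875 m from the base axis. Payload 15.5 kg.
Tool frame: the origin (TCP) lies midway between the tips of the shut fingers; the grasp point (between the pads) lies 19 mm behind it; z points along the fingers, x is the direction in which the jaws open and shut, and the axes are right-handed (so a half turn about z gives the same grasp; the last joint's range is limited). The gripper opens to 85 mm and grips with 20 to 120 N. Pads are 22 mm wide; open, the fingers measure 114 mm over their backs; the gripper's body (76 mm by 85 mm) begins 54 mm behind the grasp point. The pads swing forward as they close: fully open they stand 13 mm farther back than shut.
Start: joints at [-1.385, 0.494, 1.345, -0, 1.302, -0.096], TCP at [0.174, -0.6, 0.231] pointing down, gripper open.
Joint ranges: [-2.91, 2.91], [-0.82, 2.16], [0.22, 2.67], [-1.22, 4.37], [0.12, 2.79], [-3.08, 3.08]. Speed limits (rad/s): [1.89, 1.89, 2.57, 3.01, 3.01, 3.01].

INTERFACE

Orientations are given as a rotation vector (axis times angle).
In Python, from bench import robot gives the robot as it stands.
- The arm moves only by the tool apply_moves, never from a script. Its argument "increments" is one flat list of numbers, 7 for each row, row after row: the closure, from 0 (fully open) to 1 (shut), then the shift along the world's x, y, z in units of 0.12 m (1.0 is 0.12 m), then the turn, a rotation vector about the world's x, y, z in units of pi/4 rad (1.0 is pi/4 rad). A call has 1 to 8 rows; each row is the pose to reach, as a shift and turn from the pose commanded when the call began; what a row does not reach only later rows make up. A row lasts 1/12 s, in which the tool goes at most 41.7 mm and 7.16 degrees, less where a joint would pass 70% of its speed; a pose out of reach is approached as far as the arm can. A call with a number of a shift or a turn outside -1 to 1 is refused whole. A call with a gripper value outside its range is refused whole. The fingers move at their own pace and stop on an object; the grip force is fixed at half the most. Time passes only in rows, so rows that repeat a pose let the fingers close. It gives the time, the measured TCP pose, the force and the opening at its end, in the units of the state.
- robot.state(): the state, without advancing time (a new reading comes with each control period).
- robot.read_camera(name): name is "scene" or "top" or "wrist"; returns a dict with "img" (480x640x3 uint8, blue, green, red), "fx", "fy", "cx", "cy" (pixels), "eye" and "orientation" of the camera in the world; the wrist camera has in their place "T_tool_cam" (4x4, takes a point from camera to tool coordinates, whose origin is the TCP and whose axes are the tool frame's). Camera axes: x right, y down, z forward; pixel columns grow to the right and rows downward; lengths in m; the calibration is good to about 2 mm. A picture is of the moment at which its call begins: read the wrist's pose just before it. There is no depth.
- robot.job_done(): hands the job in, once; it reports no verdict.
The state is a dict: "clock": time; "joints": joint angles; "joint_vel": joint speeds; "effort": joint torques, N m; "tool_pos": TCP position; "ee_rot": TCP orientation; "contact_force": force on the tool from outside, world axes, zero at the start; "moment": the same for the moment, N m; "gripper_width": finger opening in m.
Only numpy, scipy, OpenCV 4.12 (cv2) and the standard library are available. Lean on these libraries where they do the work, as an engineer would, in place of code of your own. Each camera call takes 0.05 s, during which the arm holds its last target.

TASK

The rotor of the small roller pump has to come out for cleaning. With the forked clip remover from the tray, slide its prongs in under the spring clip from the clip's open end until the notch of the fork meets the shaft and the clip is sprung wide open, lift the clip straight up off the shaft on the fork (do not pull it off with the fingers), and lay remover and clip together back in the steel tray, to one side. Then lift the rotor off its shaft and stand it flat, hub up, in the tray beside them, leaving the other things on the bench where they are.

Things in the scene. Friction and masses are not known exactly. Their poses are not given: they have to be found in the camera images.
- pump_head: Small bench roller pump lying face up, fixed: white housing 150 x 140 mm, top 40 mm above the bench; white curved track (outer radius 60 mm, top 69 mm above the bench) round the back of the rotor. Origin on the shaft axis at bench level; x points to the pump's back, z up.
- shaft_top (a point): Top centre of the pump's upright steel shaft, 12 mm thick, 123 mm above the bench. The spring clip sits in a groove (6.4 mm thick, 103 to 114.5 mm above the bench); the 12 mm head above it keeps the closed clip from being lifted off.
- rotor_hub (a point): Loose roller rotor on the shaft, 0.2 to 0.34 kg: two grey discs of 92 mm diameter, four white rollers between, on top a black fluted hub, 58 mm diameter, 20 mm high. The point is the hub's centre, 42 mm above the rotor's underside; upper disc's face 10 mm below the point. Bore 13.2 mm: with the clip gone it lifts straight off; raise it 84 mm to clear the shaft. x points to the two stop pins.
- hub_boss (a point): Top centre of the steel boss (17.6 mm diameter) that stands 10 mm out of the rotor hub's flat top. The clip lies on it, so there is a 10 mm gap between hub top and clip. Behind the clip's bow two steel stop pins stand 22 mm out of the hub, 25 mm from the shaft: they take the push of the fork.
- clip_eye (a point): Spring clip of steel strip 9 mm high, 4 mm thick, 56 mm long, lying level round the shaft, 70 g. The point is on the shaft axis, 4.5 mm above the clip's underside. x points from the open mouth to the closed bow: the bow ends 21 mm along +x, the flared arm ends lie 35 mm along -x, 32 mm apart, narrowing to 3 mm in front of the shaft.
- clip_left (a joint): Spread of the clip's left arm (+y side of the clip), rad: 0 closed on the shaft; about 0.48 with the fork fully in. A spring (about 0.04 N m when closed, 0.14 N m at 0.48) shuts it.
- clip_right (a joint): The same for the right arm (-y side).
- fork_handle (a point): Forked clip remover lying flat in the tray, 148 mm long, 0.13 kg: black plastic handle 90 mm long, 20 mm wide (26 mm at a collar 39 to 47 mm towards the fork), 22 mm high, and a steel fork. The point is the handle's centre, 11 mm above its underside. x points along the tool to the prongs, z up. Prong tips 103 mm, notch bottom 85 mm along +x.
- fork_notch (a point): Bottom of the fork's notch, mid-plane of its flat plate (42 mm wide, 3 mm thick), 85 mm along +x and 2.5 mm below the handle's centre. Notch 20.6 mm wide, 18 mm deep; on each side a rib stands 15.5 mm above the plate (3.5 mm above the handle's top) and thins to a wedge at the tip (25.2 mm over both ribs, 23.4 mm at the tips).
- fork_tip (a point): Midway between the prong tips, mid-plane of the plate. Fully in, the plate lies in the gap under the clip, the ribs between shaft and clip arms, and the notch bottom touches the boss, 8.8 mm before the shaft axis; pushing it in takes 10 to 16 N (smooth steel). Keep the plate's mid-plane 4 to 8 mm below the clip's underside. The clip then grips the ribs and rises with the fork.
- tray: Open steel tray, fixed, outside 180 mm (its x) x 210 mm (its y), walls 16 mm high and 3 mm thick, floor 2 mm thick. Origin at the centre of its underside.
- beaker_b: Large glass beaker, fixed, 107 x 113 mm, 119 mm tall, with thin tubes hanging into it, between pump and tray: carry things over it with room to spare. Origin at the centre of its underside.
- beaker_s: Small glass beaker, 61 mm wide, 56 mm tall; leave it. Origin at the centre of its underside.
- timer: White bench timer, 58 x 66 x 20 mm; leave it. Origin at the centre of its underside.
- spare_coil: Coil of clear tube, 67 mm wide, 21 mm tall; leave it. Origin at the centre of its underside.
- screwdriver: Screwdriver with black handle, 178 mm long; leave it. Origin at the centre of its underside.
- vial_0: Vial with white cap, 24 mm wide, 56 mm tall; leave it. Origin at the centre of its underside.

How it is judged:
On the way, in this order (a step that is already met when the one before it is completed fails the run):
1. the fork spreads both arms of the clip while the clip is still on the shaft (value of joint each of clip_left, clip_right above 0.35 rad and horizontal distance between clip_eye and shaft_top below 0.008 m and z of clip_eye in the frame of pump_head below 0.116 m and contact force between fork and clip above 0.5 N), for 0.1 s.
2. the clip is lifted off over the end of the shaft, held open on the fork, and the rotor stays down (z of clip_eye in the frame of pump_head above 0.129 m and value of joint each of clip_left, clip_right above 0.35 rad and z of rotor_hub in the frame of pump_head below 0.095 m), for 0.1 s.
3. remover and clip lie in the tray, let go (x of clip_eye in the frame of tray between -0.085 and 0.085 m and y of clip_eye in the frame of tray between -0.1 and 0.1 m and z of each of clip_eye, fork_handle in the frame of tray below 0.035 m and x of fork_handle in the frame of tray between -0.085 and 0.085 m and y of fork_handle in the frame of tray between -0.1 and 0.1 m and contact force between the fingers and fork below 0.1 N and linear speed of clip below 0.02 m/s), for 0.2 s.
4. the rotor is lifted clear of the shaft (z of rotor_hub in the frame of pump_head above 0.16 m), for 0.05 s.
At the end, for the whole second after the job is handed in: Clip and remover lie inside the tray (clip eye and handle centre within its walls, under 35 mm above its underside); the rotor stands flat on its floor beside them, hub up (tilt under 0.08 rad, hub centre 38 to 50 mm above the tray's underside); all at rest (x of clip_eye in the frame of tray between -0.085 and 0.085 m and y of clip_eye in the frame of tray between -0.1 and 0.1 m and z of each of clip_eye, fork_handle in the frame of tray below 0.035 m and x of fork_handle in the frame of tray between -0.085 and 0.085 m and y of fork_handle in the frame of tray between -0.1 and 0.1 m and x of rotor_hub in the frame of tray between -0.047 and 0.047 m and y of rotor_hub in the frame of tray between -0.062 and 0.062 m and z of rotor_hub in the frame of tray between 0.038 and 0.05 m and angle between rotor_hub's own z axis and vertical below 0.08 rad and linear speed of each of rotor, clip, fork below 0.02 m/s); the robot touches nothing.
It fails at once if the fingers pull or push the clip while it is still on the shaft (contact force between the fingers and clip above 1 N and distance between clip_eye and shaft_top below 0.03 m).
It fails at once if beaker, timer, coil, screwdriver or vial is pushed more than 30 mm or tipped (distance of any of beaker_s, timer, spare_coil, screwdriver, vial_0 from where it was at the start of the episode above 0.03 m or angle between any of beaker_s, timer, spare_coil, screwdriver, vial_0's own z axis and vertical above 0.5 rad).
It also fails if it takes over 72 s, if anything falls off the work surface, if the arm or the gripper's body presses on something with over 40 N, if the wrist force passes 120 N, or if a joint passes its speed limit or range.

## Working session

There is one attempt and no reset: what is moved stays moved. The work goes in short steps, Python scripts to look and compute and a tool call to move; the robot and the scene stay as the last step left them, time stands still between calls to the robot, and variables do not carry over. Pictures are saved under pics/ and viewed, and the job is handed in when it is done.

Besides the shell and the picture viewer there is one more tool, called by a JSON object that holds its "api" and its "payload". apply_moves: Moves the arm, as the interface text tells. Shifts and turns lie within -1 to 1; 1 stands for 0.12 m of shift or pi/4 rad of turn. Its arguments: {"type":"object","properties":{"increments":{"type":"array","items":{"type":"number","minimum":-1,"maximum":1}}},"required":["increments"]}

```bash
ls; mkdir -p pics
python3 - <<'E'
from bench import robot
import cv2,numpy as np
print(robot.state())
for n in ["scene","top","wrist"]:
    c=robot.read_camera(n); cv2.imwrite(f"pics/{n}0.png",c["img"])
    print(n,{k:v for k,v in c.items() if k!="img"})
E
```

```text
pics
{'clock': 0.0, 'joints': array([-1.38451521e+00,  4.94201683e-01,  1.34612981e+00,  7.74823910e-06,
        1.30249357e+00, -9.55254899e-02]), 'joint_vel': array([-5.57224285e-05, -9.63328935e-04,  1.12419676e-03,  1.46042844e-03,
       -1.15717105e-03, -9.69279046e-04]), 'effort': array([-6.77313961e-03, -8.82170820e+01, -3.83873892e+01, -5.71099117e-04,
        1.03832100e-02, -2.96526332e-05]), 'tool_pos': array([ 0.17373088, -0.5999968 ,  0.2306892 ]), 'ee_rot': array([-2.51072878e+00,  1.88695203e+00,  1.42125731e-03]), 'contact_force': array([-0.33324056, -0.63926765,  1.00827362]), 'moment': array([ 0.01088299, -0.0115274 , -0.03567003]), 'gripper_width': 0.0851000110456891}
scene {'fx': 565.6179058408476, 'fy': 565.6179058408476, 'cx': 312.42116745019223, 'cy': 240.00032398890156, 'eye': array([-0.55439415,  0.92244893,  0.80417961]), 'orientation': array([-1.01361808,  2.12017463, -1.29736908])}
top {'fx': 564.0953598028291, 'fy': 564.0953598028291, 'cx': 316.6602717296907, 'cy': 236.59074044133627, 'eye': array([0.17389856, 0.03846465, 1.7959313 ]), 'orientation': array([-2.09857521,  2.15004172, -0.18636013])}
wrist {'fx': 381.39243793984167, 'fy': 381.39243793984167, 'cx': 318.3305820782122, 'cy': 246.67582605252542, 'T_tool_cam': array([[ 9.99999634e-01,  6.08244537e-04, -6.01077204e-04,
         8.17706366e-04],
       [-3.98601705e-04,  9.53420567e-01,  3.01643934e-01,
        -7.74896083e-02],
       [ 7.56552644e-04, -3.01643584e-01,  9.53420461e-01,
        -1.42224729e-01],
       [ 0.00000000e+00,  0.00000000e+00,  0.00000000e+00,
         1.00000000e+00]])}
```

View pics/scene0.png

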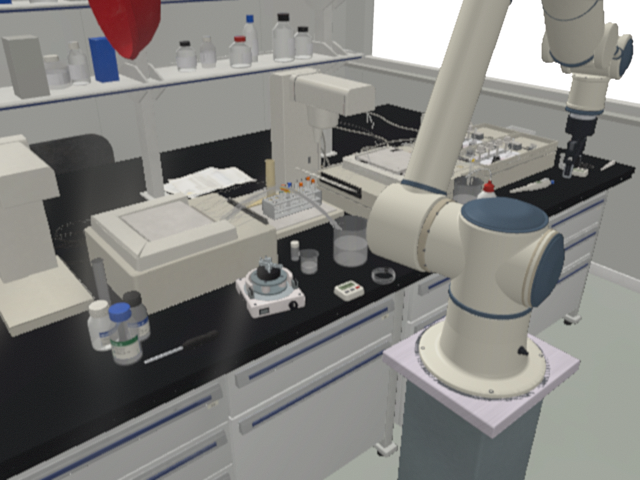

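View pics/top0.png

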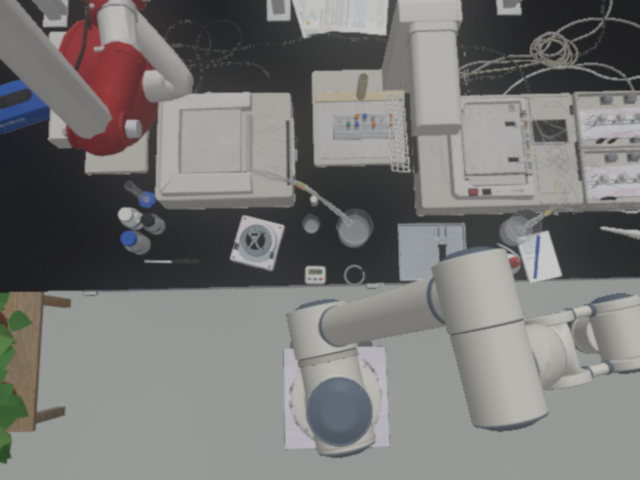

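View pics/wrist0.png

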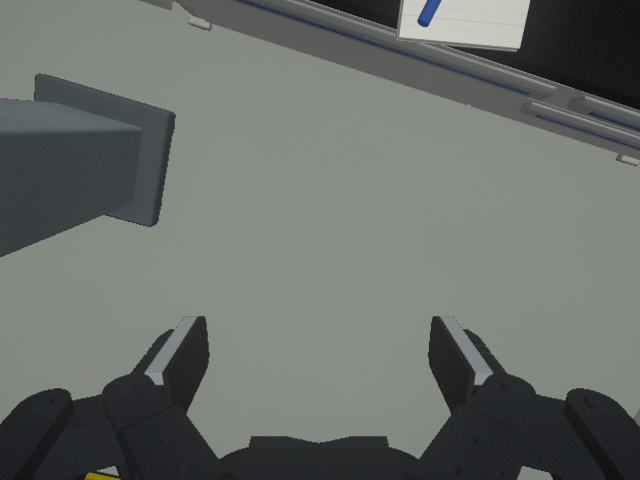

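```bash
cat > h.py <<'E'
from bench import robot
import cv2,numpy as np
from scipy.spatial.transform import Rotation as R
def cam(n):
    s=robot.state(); c=robot.read_camera(n)
    if n=="wrist":
        T=c["T_tool_cam"]; Rt=R.from_rotvec(s["ee_rot"]).as_matrix()
        c["Rm"]=Rt@T[:3,:3]; c["eye"]=Rt@T[:3,3]+s["tool_pos"]
    else: c["Rm"]=R.from_rotvec(c["orientation"]).as_matrix()
    return c
def ray(c,u,v):
    d=c["Rm"]@np.array([(u-c["cx"])/c["fx"],(v-c["cy"])/c["fy"],1]); return c["eye"],d
def px(c,u,v,z):
    e,d=ray(c,u,v); return e+d*(z-e[2])/d[2]
def proj(c,p):
    q=c["Rm"].T@(np.asarray(p)-c["eye"]); return np.array([c["fx"]*q[0]/q[2]+c["cx"],c["fy"]*q[1]/q[2]+c["cy"]])
def crop(c,x0,y0,w,h,k,f): cv2.imwrite(f,cv2.resize(c["img"][y0:y0+h,x0:x0+w],None,fx=k,fy=k,interpolation=cv2.INTER_CUBIC))
E
python3 - <<'E'
from h import *
c=cam("top"); crop(c,215,180,260,120,3,"pics/topz.png")
for n,(u,v,z) in dict(base=(338,400,.3),shaft=(256,240,.12),hub=(256,240,.09),tray0=(399,224,.016),tray1=(465,224,.016),tray2=(464,278,.016),tray3=(399,281,.016),notchtool=(443,240,.01),bk=(354,229,.1)).items(): print(n,px(c,u,v,z).round(3))
E
```

```text
base [ 0.02  -0.001  0.3  ]
shaft [0.474 0.227 0.12 ]
hub [0.479 0.231 0.09 ]
tray0 [ 0.533 -0.221  0.016]
tray1 [ 0.528 -0.433  0.016]
tray2 [ 0.354 -0.418  0.016]
tray3 [ 0.35  -0.212  0.016]
notchtool [ 0.479 -0.361  0.01 ]
bk [ 0.504 -0.071  0.1  ]
```

View pics/topz.png

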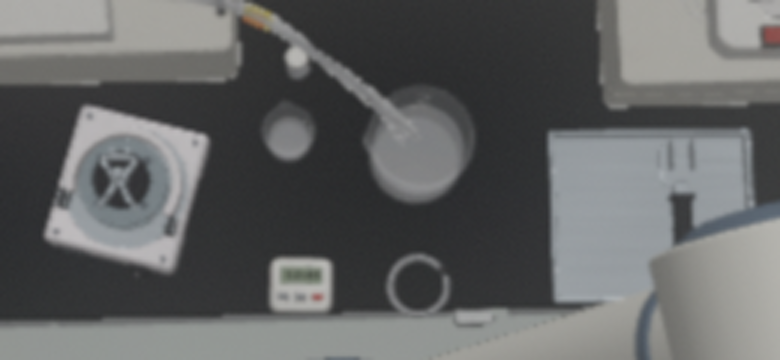

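{"api": "apply_moves", "payload": {"increments": [0,0.9,1,1,0,0,-0.35,0,0.9,1,1,0,0,-0.35,0,0.9,1,1,0,0,-0.35,0,0.9,1,1,0,0,-0.35,0,0.9,1,1,0,0,-0.35,0,0.9,1,1,0,0,-0.35]}}

```text
clock: 0.7
tool_pos: [0.2851, -0.4782, 0.3558]
ee_rot: [2.232, -2.21, 0.009]
contact_force: [0.9, -0.9, 1.7]
gripper_width: 0.0856
```

{"api": "apply_moves", "payload": {"increments": [0,0.7,1,0.2,0,0,0,0,0.7,1,0.2,0,0,0,0,0.7,1,0.2,0,0,0,0,0.7,1,0.2,0,0,0,0,0.7,1,0.2,0,0,0]}}

```text
clock: 1.12
tool_pos: [0.3679, -0.3572, 0.3762]
ee_rot: [-2.232, 2.209, -0.002]
contact_force: [0.8, -0.5, 1.0]
gripper_width: 0.0854
```

Run:
```python
from h import *
print(robot.state()["tool_pos"],robot.state()["ee_rot"])
c=cam("wrist"); cv2.imwrite("pics/w1.png",c["img"])
np.save("w1.npy",dict(c),allow_pickle=True)
```

```text
[ 0.36787486 -0.35718235  0.37615977] [-2.23220470e+00  2.20924074e+00 -1.63783623e-03]
```

View pics/w1.png

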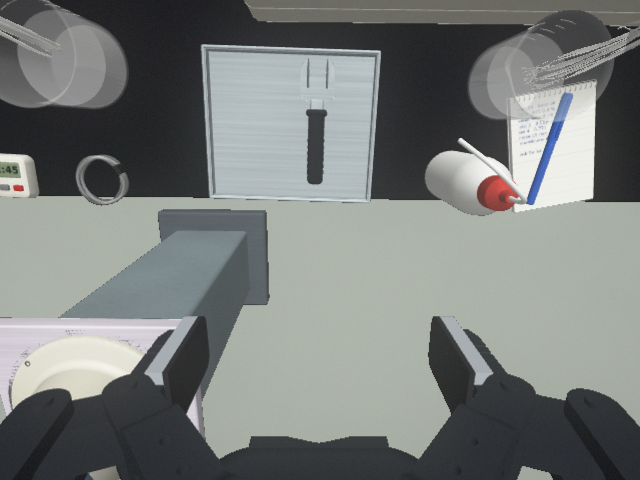

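Run:
```python
from h import *
c=np.load("w1.npy",allow_pickle=True).item()
for n,(u,v) in dict(tl=(203,46),tr=(380,50),br=(370,201),bl=(210,197)).items(): print(n,px(c,u,v,.016).round(4))
x0,y0=280,40
im=c["img"][y0:210,x0:350]; 
m=(im.max(2)<75).astype(np.uint8); n,l,s,ce=cv2.connectedComponentsWithStats(m)
i=1+np.argmax(s[1:,4]); 
for i in range(1,n):
  if s[i,4]>30: print(s[i],ce[i])
i=1+np.argmax(s[1:,4]*((s[1:,0]>5))); cnt=np.argwhere(l==i)[:,::-1].astype(np.float32)+[x0,y0]
r=cv2.minAreaRect(cnt.astype(np.float32)); print(r)
P=np.array([px(c,u,v,.024) for u,v in cnt]); 
ctr=P.mean(0);u_,sv,vt=np.linalg.svd(P[:,:2]-ctr[:2],full_matrices=False); print(ctr,vt[0],np.ptp((P[:,:2]-ctr[:2])@vt[0]),P.min(0),P.max(0))
crop(c,280,40,70,160,5,"pics/w1z.png")
```

```text
tl [ 0.5349 -0.219   0.016 ]
tr [ 0.5329 -0.429   0.016 ]
br [ 0.3516 -0.4265  0.016 ]
bl [ 0.3546 -0.2139  0.016 ]
[  0   0  70   9 552] [36.33514493  3.48007246]
[  27   70   19   74 1088] [ 35.13602941 105.75735294]
((315.9999694824219, 146.5), (17.999996185302734, 72.99998474121094), 0.0)
[ 0.42187744 -0.35291209  0.024     ] [-0.99983103  0.01838211] 0.08901042844828587 [ 0.37568045 -0.36471194  0.024     ] [ 0.464578   -0.34263629  0.024     ]
```

Run:
```python
import cv2
a=cv2.imread("pics/w1z.png"); cv2.imwrite("pics/w1y.png",cv2.resize(a,None,fx=.75,fy=.75))
```

```text
(no output)
```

View pics/w1y.png

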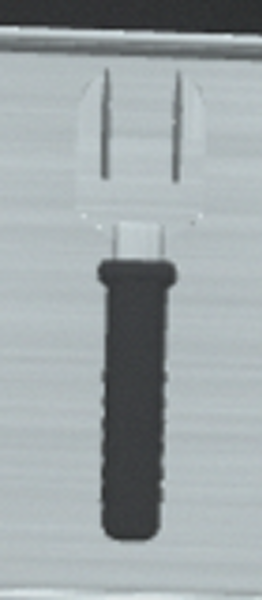

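Run:
```python
from h import *
c=cam("top"); crop(c,225,210,65,65,9,"pics/topzz.png")
c=cam("scene"); crop(c,230,245,85,75,8,"pics/scz.png")
```

```text
(no output)
```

View pics/topzz.png

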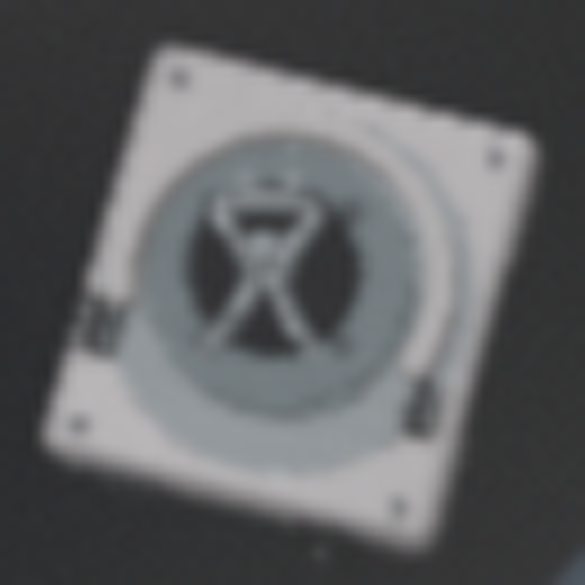

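View pics/scz.png

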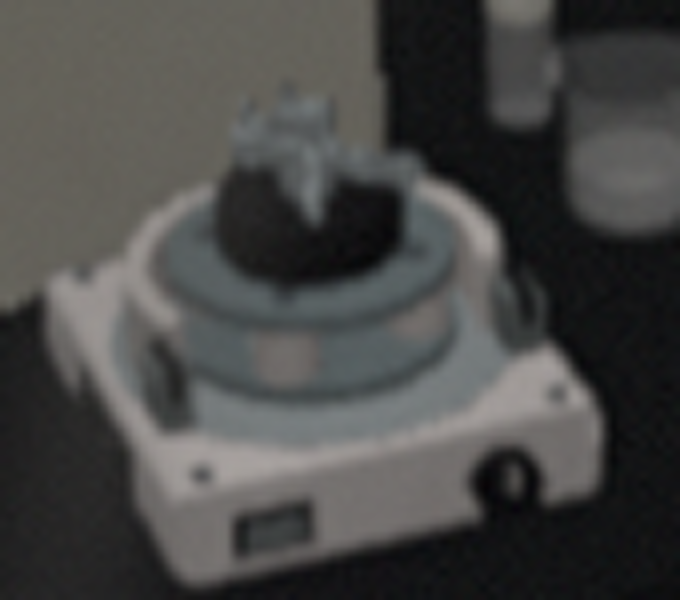

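{"api": "apply_moves", "payload": {"increments": [0.3,0.5,0.03,-1,0,0,-0.035,0.3,0.5,0.03,-1,0,0,-0.035,0.3,0.5,0.03,-1,0,0,-0.035,0.3,0.5,0.03,-1,0,0,-0.035]}}

```text
clock: 1.6
tool_pos: [0.4252, -0.3559, 0.2494]
ee_rot: [-2.197, 2.245, 0.011]
contact_force: [-0.1, 0.4, -0.9]
gripper_width: 0.0595
```

{"api": "apply_moves", "payload": {"increments": [0.3,0,0,-1,0,0,0,0.3,0,0,-1,0,0,0,0.3,0,0,-1,0,0,0,0.3,0,0,-1,0,0,0]}}

```text
clock: 1.93
tool_pos: [0.4226, -0.3554, 0.1299]
ee_rot: [2.197, -2.245, -0.015]
contact_force: [-1.7, 1.3, -1.0]
gripper_width: 0.0595
```

Run:
```python
from h import *
s=robot.state();print(s["tool_pos"],s["ee_rot"],s["gripper_width"])
c=cam("wrist"); cv2.imwrite("pics/w2.png",c["img"])
np.save("w2.npy",dict(c),allow_pickle=True)
```

```text
[ 0.42259693 -0.35535271  0.12987752] [ 2.19699691 -2.24535026 -0.01485259] 0.05949847310665184
```

View pics/w2.png

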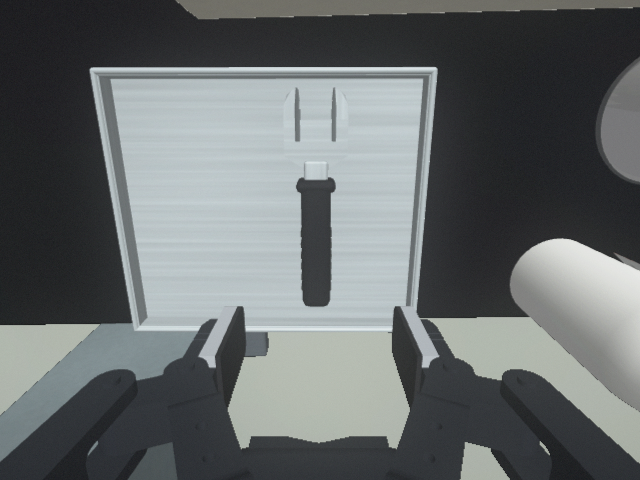

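Run:
```python
from h import *
c=np.load("w2.npy",allow_pickle=True).item()
for n,(u,v,z) in dict(collar=(316,178,.024),end=(316,306,.024),tipL=(297,88,.02),tipR=(334,88,.02),wl=(302,250,.024),wr=(330,250,.024)).items(): print(n,px(c,u,v,z).round(4))
```

```text
collar [ 0.4676 -0.3547  0.024 ]
end [ 0.3763 -0.3525  0.024 ]
tipL [ 0.5219 -0.3443  0.02  ]
tipR [ 0.5214 -0.3669  0.02  ]
wl [ 0.4189 -0.3439  0.024 ]
wr [ 0.4185 -0.3631  0.024 ]
```

{"api": "apply_moves", "payload": {"increments": [0.3,0,0,-0.5,0,0,0,0.3,0,0,-0.8,0,0,0,0.3,0,0,-0.9,0,0,0,0.3,0,0,-0.9,0,0,0]}}

```text
clock: 2.32
tool_pos: [0.4249, -0.3569, 0.0257]
ee_rot: [2.198, -2.245, -0.005]
contact_force: [-1.3, 1.2, -1.3]
gripper_width: 0.0601
```

{"api": "apply_moves", "payload": {"increments": [0.3,0,0.02,-0.1,0,0,0,0.3,0,0.02,-0.17,0,0,0,0.3,0,0.02,-0.17,0,0,0]}}

```text
clock: 2.57
tool_pos: [0.4264, -0.3554, 0.0082]
ee_rot: [2.198, -2.244, 0.002]
contact_force: [-0.5, 0.7, -0.3]
gripper_width: 0.0595
```

{"api": "apply_moves", "payload": {"increments": [0.3,0,0,-0.025,0,0,0,1,0,0,-0.025,0,0,0,1,0,0,-0.025,0,0,0,1,0,0,-0.025,0,0,0,1,0,0,-0.025,0,0,0,1,0,0,-0.025,0,0,0,1,0,0,-0.025,0,0,0,1,0,0,-0.025,0,0,0]}}

```text
clock: 3.23
tool_pos: [0.426, -0.3546, 0.0047]
ee_rot: [2.199, -2.244, 0.001]
contact_force: [-2.1, 0.6, 11.6]
gripper_width: 0.0186
```

{"api": "apply_moves", "payload": {"increments": [1,0,0,0.2,0,0,0,1,0,0,0.4,0,0,0,1,0,0,0.7,0,0,0,1,0,0,1,0,0,0,1,0,0,1,0,0,0]}}

```text
clock: 3.65
tool_pos: [0.4279, -0.3564, 0.1301]
ee_rot: [2.199, -2.244, 0.013]
contact_force: [1.6, -1.6, -1.0]
gripper_width: 0.019
```

Run:
```python
from h import *
s=robot.state();print(s["tool_pos"],s["ee_rot"],s["gripper_width"],s["contact_force"])
c=cam("wrist"); cv2.imwrite("pics/w3.png",c["img"])
np.save("w3.npy",dict(c),allow_pickle=True)
```

```text
[ 0.42788945 -0.3563841   0.13009281] [ 2.19863666 -2.24393005  0.01329189] 0.018952927595907266 [ 1.643197   -1.57025993 -0.97442251]
```

View pics/w3.png

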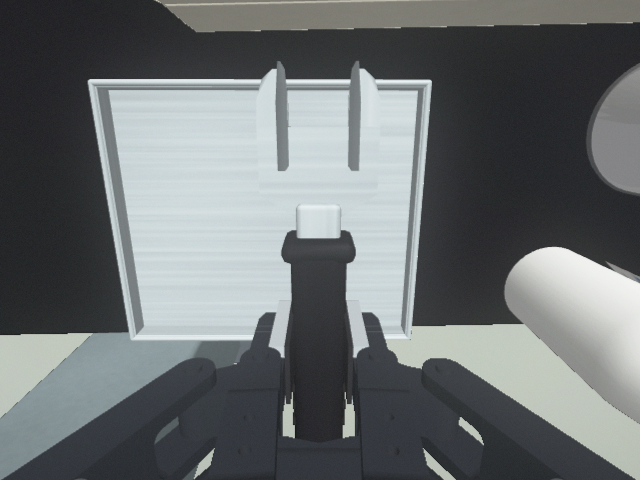

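Run:
```python
from h import *
c=np.load("w3.npy",allow_pickle=True).item(); z=.1301
for n,(u,v,h) in dict(tipL=(280,62,.0228),tipR=(355,62,.0228),baseL=(283,170,.0228),baseR=(354,170,.0228),collarL=(283,258,.0193),collarR=(355,258,.0193),collarfar=(319,232,.0193)).items(): print(n,px(c,u,v,z+h).round(4),(px(c,u,v,z+h)-[.4279,-.3564,z]).round(4))
```

```text
tipL [ 0.5231 -0.3479  0.1529] [0.0952 0.0085 0.0228]
tipR [ 0.5227 -0.3693  0.1529] [ 0.0948 -0.0129  0.0228]
baseL [ 0.4927 -0.3473  0.1529] [0.0648 0.0091 0.0228]
baseR [ 0.4922 -0.3693  0.1529] [ 0.0643 -0.0129  0.0228]
collarL [ 0.4627 -0.3456  0.1494] [0.0348 0.0108 0.0193]
collarR [ 0.4622 -0.3702  0.1494] [ 0.0343 -0.0138  0.0193]
collarfar [ 0.4716 -0.358   0.1494] [ 0.0437 -0.0016  0.0193]
```

{"api": "apply_moves", "payload": {"increments": [1,-0.3,0.3,0.6,0,0,0,1,-0.3,0.6,1,0,0,0,1,-0.3,1,1,0,0,0,1,-0.3,1,1,0,0,0]}}

```text
clock: 4.03
tool_pos: [0.3905, -0.2445, 0.2373]
ee_rot: [2.197, -2.246, -0.001]
contact_force: [0.7, -0.2, -0.9]
gripper_width: 0.0187
```

{"api": "apply_moves", "payload": {"increments": [1,0,1,0.4,0,0,0,1,0,1,0.4,0,0,0,1,0,1,0.4,0,0,0]}}

```text
clock: 4.28
tool_pos: [0.3904, -0.1276, 0.2834]
ee_rot: [2.197, -2.245, -0.002]
contact_force: [1.8, 0.0, -0.8]
gripper_width: 0.0188
```

{"api": "apply_moves", "payload": {"increments": [1,0,1,0,0,0,0,1,0,1,0,0,0,0,1,0,1,0,0,0,0]}}

```text
clock: 4.53
tool_pos: [0.3904, -0.0072, 0.283]
ee_rot: [2.198, -2.244, -0.001]
contact_force: [0.9, -0.9, -1.1]
gripper_width: 0.0192
```

{"api": "apply_moves", "payload": {"increments": [1,0,1,0,0,0,0,1,0,1,0,0,0,0,1,0,1,0,0,0,0]}}

```text
clock: 4.78
tool_pos: [0.3903, 0.1129, 0.2827]
ee_rot: [2.198, -2.243, -0.001]
contact_force: [1.4, -0.7, -0.8]
gripper_width: 0.0186
```

{"api": "apply_moves", "payload": {"increments": [1,-0.3,0.85,0,0,0,0,1,-0.3,0.85,0,0,0,0,1,-0.3,0.85,0,0,0,0,1,-0.3,0.85,0,0,0,0]}}

```text
clock: 5.12
tool_pos: [0.3533, 0.2159, 0.2825]
ee_rot: [2.202, -2.239, -0.003]
contact_force: [-0.2, 0.5, -1.2]
gripper_width: 0.0184
```

Run:
```python
from h import *
s=robot.state();print(s["tool_pos"],s["ee_rot"],s["gripper_width"],s["contact_force"])
c=cam("wrist"); cv2.imwrite("pics/w4.png",c["img"])
np.save("w4.npy",dict(c),allow_pickle=True)
```

```text
[0.35327181 0.21594368 0.28252663] [ 2.20201289 -2.23936092 -0.00252632] 0.018390331557487254 [-0.202056    0.45337895 -1.24489029]
```

View pics/w4.png

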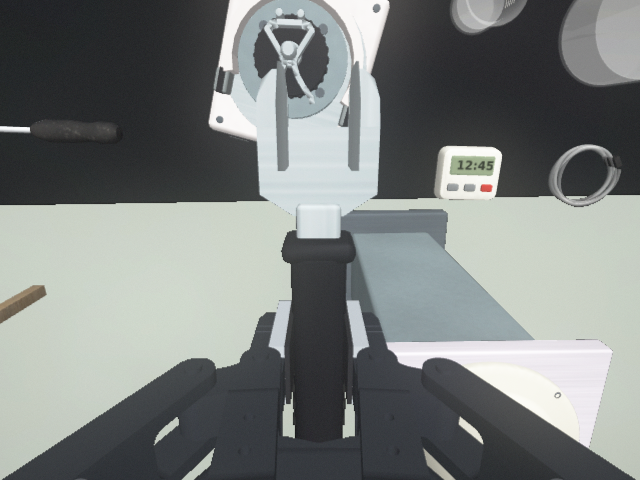

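Run:
```python
from h import *
c=np.load("w4.npy",allow_pickle=True).item(); crop(c,225,0,150,130,5,"pics/w4z.png")
```

```text
(no output)
```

View pics/w4z.png

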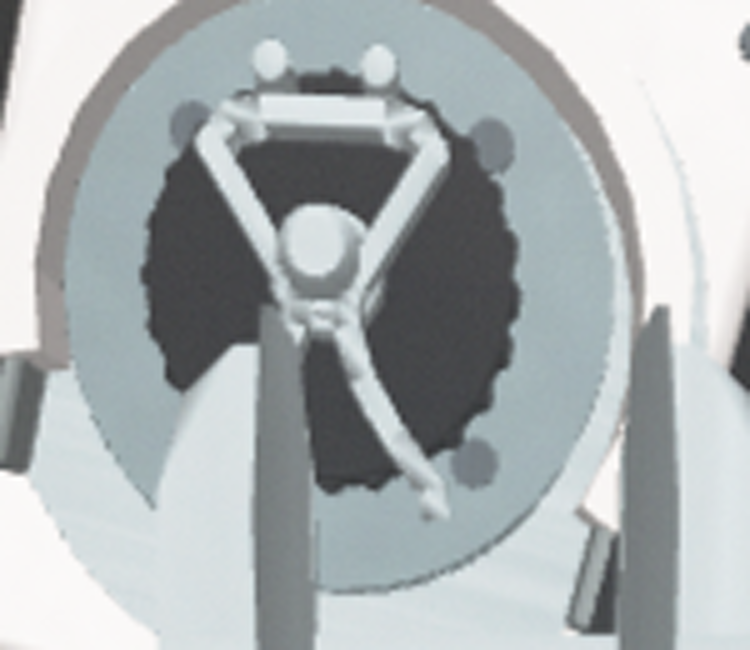

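Run:
```python
from h import *
c=np.load("w4.npy",allow_pickle=True).item()
f=lambda a,b,z:px(c,225+a/5,b/5,z)
s=f(320,240,.123);p1=f(270,58,.115);p2=f(379,64,.115)
b1=f(260,96,.112);b2=f(388,98,.112)
m1=f(200,140,.112);m2=f(447,152,.112);ar=f(432,515,.112)
for n in "s p1 p2 b1 b2 m1 m2 ar".split(): print(n,eval(n).round(4))
pm=(p1+p2)/2; print(np.linalg.norm((pm-s)[:2]),np.degrees(np.arctan2(*(pm-s)[1::-1])), np.degrees(np.arctan2(*(p2-p1)[1::-1]))+90,np.degrees(np.arctan2(*(b2-b1)[1::-1]))+90,np.degrees(np.arctan2(*(m2-m1)[1::-1]))+90)
R_=R.from_rotvec(robot.state()["ee_rot"]).as_matrix(); print(R_.round(3)); 
t=robot.state()["tool_pos"]
for u,v in((280,62),(355,62),(283,170),(354,170)): print((px(c,u,v,t[2]+.0228)-t).round(4))
```

```text
s [0.4839 0.2343 0.123 ]
p1 [0.5087 0.241  0.115 ]
p2 [0.5077 0.2255 0.115 ]
b1 [0.5047 0.2429 0.112 ]
b2 [0.5041 0.2244 0.112 ]
m1 [0.4992 0.2519 0.112 ]
m2 [0.497 0.216 0.112]
ar [0.4475 0.2193 0.112 ]
0.024355084329920944 -2.3875697611234528 -3.7300176533206866 -1.750111255296673 -3.4315580997904362
[[-0.017 -1.    -0.001]
 [-1.     0.017 -0.   ]
 [ 0.     0.001 -1.   ]]
[0.0944 0.0104 0.0228]
[ 0.0941 -0.011   0.0228]
[0.0641 0.0109 0.0228]
[ 0.0638 -0.011   0.0228]
```

{"api": "apply_moves", "payload": {"increments": [1,-0.17,0.2,-0.3,0,0,-0.04,1,-0.17,0.2,-0.6,0,0,-0.04,1,-0.17,0.2,-1,0,0,-0.04,1,-0.17,0.2,-1,0,0,-0.04,1,-0.17,0.2,-1,0,0,-0.04]}}

```text
clock: 5.58
tool_pos: [0.3338, 0.2352, 0.1617]
ee_rot: [2.158, -2.275, -0.002]
contact_force: [-0.2, 1.3, -1.4]
gripper_width: 0.0189
```

Run:
```python
from h import *
s=robot.state();print(s["tool_pos"],s["ee_rot"],s["gripper_width"],s["contact_force"])
c=cam("wrist"); cv2.imwrite("pics/w5.png",c["img"])
np.save("w5.npy",dict(c),allow_pickle=True)
c=cam("scene"); crop(c,230,215,100,90,7,"pics/s5.png")
```

```text
[0.33377888 0.23523322 0.16172952] [ 2.15828586 -2.2749868  -0.00242333] 0.01885753168264413 [-0.23924449  1.33349552 -1.38506578]
```

View pics/w5.png

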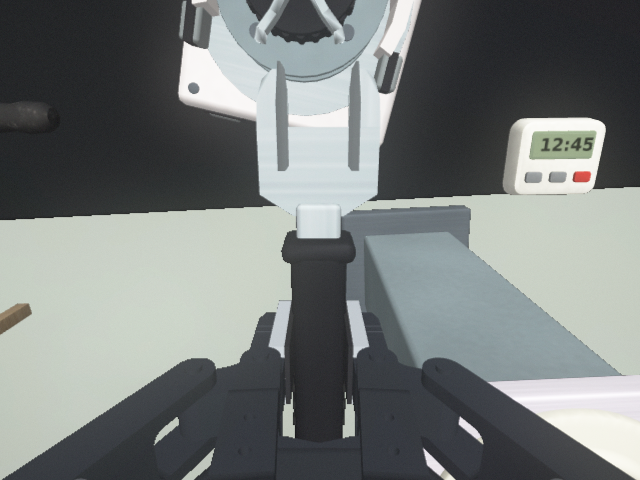

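View pics/s5.png

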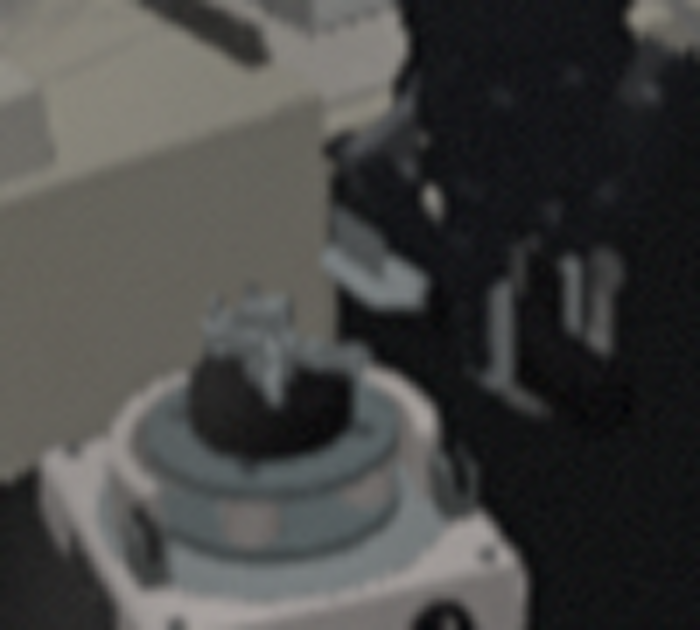

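Run:
```python
from h import *
c=np.load("w5.npy",allow_pickle=True).item(); crop(c,235,0,140,90,5,"pics/w5z.png")
```

```text
(no output)
```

View pics/w5z.png

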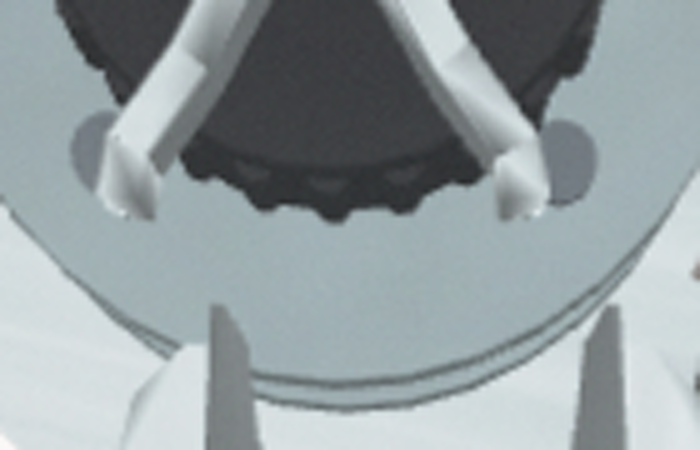

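Run:
```python
from h import *
c=np.load("w5.npy",allow_pickle=True).item()
f=lambda a,b,z:px(c,235+a/5,b/5,z)
t=np.array([0.33377888,0.23523322,0.16172952])
L=f(128,212,.103);Rr=f(522,213,.103);L2=f(122,148,.112);R2=f(515,150,.112);a=f(218,308,t[2]+.0228);b=f(608,308,t[2]+.0228)
for p in (L,Rr,(L+Rr)/2,L2,R2,(L2+R2)/2,a,b,(a+b)/2,(a+b)/2-t): print(p.round(4))
print(np.degrees(np.arctan2(*(Rr-L)[1::-1]))+90,np.linalg.norm(Rr-L))
# shaft predicted in w4 & top
T=cam("top"); print(proj(T,[.484,.2343,.123]),proj(T,[.476,.233,.123]))
```

```text
[0.45   0.2556 0.103 ]
[0.4479 0.2186 0.103 ]
[0.4489 0.2371 0.103 ]
[0.4534 0.2545 0.112 ]
[0.4514 0.2196 0.112 ]
[0.4524 0.2371 0.112 ]
[0.4295 0.2409 0.1845]
[0.4283 0.2188 0.1845]
[0.4289 0.2299 0.1845]
[ 0.0951 -0.0054  0.0228]
-3.101816547027326 0.037123059299600934
[253.57935751 236.56195749] [254.01946302 239.16111716]
```

{"api": "apply_moves", "payload": {"increments": [1,0,0.066,-0.2,0,0,0,1,0,0.066,-0.45,0,0,0,1,0,0.066,-0.58,0,0,0,1,0,0.066,-0.58,0,0,0,1,0,0.066,-0.58,0,0,0]}}

```text
clock: 6.15
tool_pos: [0.3357, 0.2447, 0.0948]
ee_rot: [-2.162, 2.278, -0.0]
contact_force: [0.2, 0.3, -0.3]
gripper_width: 0.0188
```

Run:
```python
from h import *
s=robot.state();print(s["tool_pos"],s["ee_rot"],s["gripper_width"],s["contact_force"])
c=cam("wrist"); cv2.imwrite("pics/w6.png",c["img"]); crop(c,235,0,140,110,5,"pics/w6z.png")
np.save("w6.npy",dict(c),allow_pickle=True)
c=cam("scene"); crop(c,230,235,100,85,7,"pics/s6.png")
```

```text
[0.33573901 0.24467653 0.09476501] [-2.16203030e+00  2.27827703e+00 -3.48777384e-04] 0.018829614165130036 [ 0.20838639  0.30139393 -0.2630468 ]
```

View pics/w6z.png

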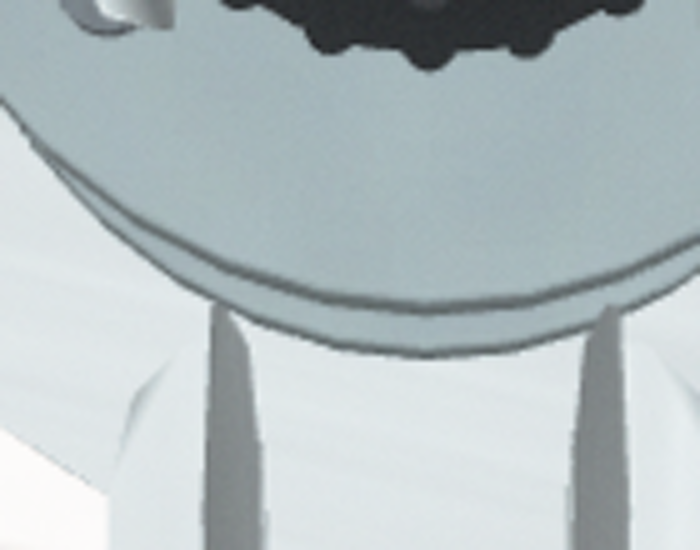

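View pics/s6.png

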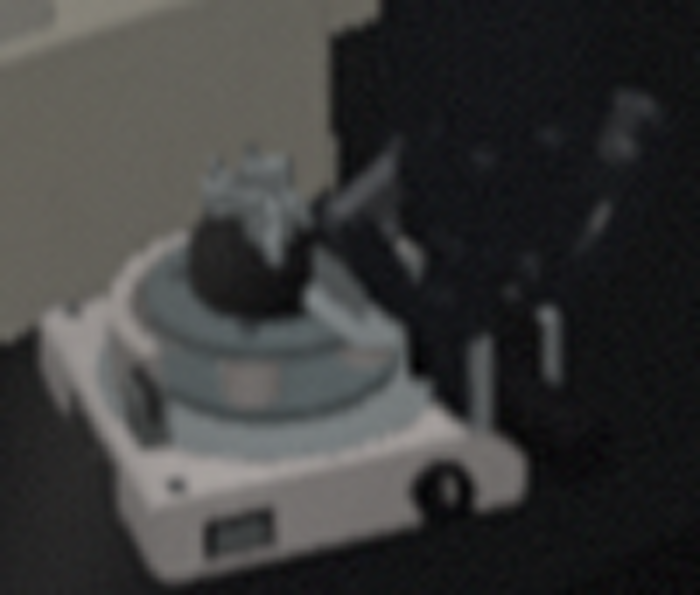

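Run:
```python
from h import *
s=robot.state();print(s["clock"],s["tool_pos"],s["ee_rot"],s["contact_force"])
c=np.load("w6.npy",allow_pickle=True).item()
f=lambda a,b,z:px(c,235+a/5,b/5,z)
t=np.array([0.33573901,0.24467653,0.09476501])
# disc lower edge circle fit: upper disc top edge points z=.073
E=np.array([f(a,b,.073)[:2] for a,b in ((5,97),(60,165),(140,225),(230,272),(330,302),(430,312),(530,300),(620,270),(695,235))])
A=np.c_[2*E,np.ones(len(E))]; so=np.linalg.lstsq(A,(E**2).sum(1),rcond=None)[0]; print("disc",so[:2],np.sqrt(so[2]+so[:2]@so[:2]))
a=f(218,308,t[2]+.0228);b=f(608,308,t[2]+.0228)
print(a,b,(a+b)/2)
print("hubtip",f(430,65,.083))
d=np.array([np.cos(np.radians(-3.05)),np.sin(np.radians(-3.05))]);n=np.array([-d[1],d[0]])
for S in ((.4845,.2345),so[:2]): print("lat fork-shaft",((a+b)[:2]/2-S)@n, "ahead",(np.array(S)-t[:2])@d)
```

```text
6.25 [0.33615808 0.24496795 0.09536496] [-2.16077698e+00  2.27674232e+00 -1.25854169e-03] [ 0.80925239 -0.15404249 -0.05619793]
disc [0.47912503 0.23601186] 0.042186589225019756
[0.4313613  0.25036899 0.11756501] [0.43020291 0.22818058 0.11756501] [0.43078211 0.23927478 0.11756501]
hubtip [0.45145252 0.23709101 0.083     ]
lat fork-shaft 0.001909830816784065 ahead 0.14909173424684544
lat fork-shaft 0.0006861033649017004 ahead 0.14364393098766395
```

{"api": "apply_moves", "payload": {"increments": [1,0,-0.012,-0.034,0,0,0,1,0,-0.012,-0.034,0,0,0,1,0.05,-0.015,-0.034,0,0,0,1,0.1,-0.018,-0.034,0,0,0,1,0.1,-0.018,-0.034,0,0,0]}}

```text
clock: 6.67
tool_pos: [0.3488, 0.2427, 0.0899]
ee_rot: [-2.161, 2.278, -0.001]
contact_force: [0.5, 0.3, -0.9]
gripper_width: 0.0187
```

Run:
```python
from h import *
s=robot.state();print(s["tool_pos"],s["ee_rot"],s["gripper_width"],s["contact_force"])
c=cam("wrist"); crop(c,215,0,180,110,4,"pics/w7z.png")
np.save("w7.npy",dict(c),allow_pickle=True)
```

```text
[0.34879813 0.24269456 0.08989531] [-2.16135543e+00  2.27750763e+00 -9.79912787e-04] 0.018681210973656426 [ 0.4853675   0.25743439 -0.90253792]
```

View pics/w7z.png

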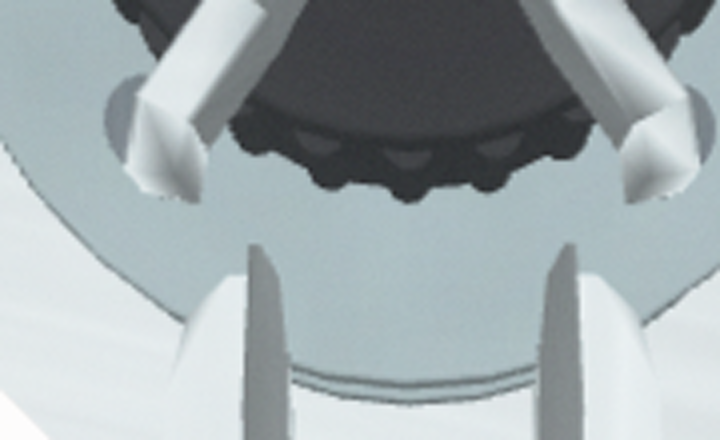

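{"api": "apply_moves", "payload": {"increments": [1,0,0,0.011,0,0,0,1,0.06,-0.003,0.011,0,0,0,1,0.12,-0.006,0.011,0,0,0,1,0.18,-0.01,0.011,0,0,0,1,0.18,-0.01,0.011,0,0,0]}}

```text
clock: 7.13
tool_pos: [0.3699, 0.2412, 0.0908]
ee_rot: [-2.162, 2.279, -0.0]
contact_force: [-2.9, 0.7, -1.8]
gripper_width: 0.0185
```

Run:
```python
from h import *
s=robot.state();print(s["tool_pos"],s["ee_rot"],s["gripper_width"],s["contact_force"])
c=cam("wrist"); crop(c,215,0,180,130,4,"pics/w8z.png")
np.save("w8.npy",dict(c),allow_pickle=True)
```

```text
[0.36986835 0.24117814 0.09081653] [-2.16222533e+00  2.27874246e+00 -8.04927793e-05] 0.01853775801657064 [-2.92246236  0.74319461 -1.8324465 ]
```

View pics/w8z.png

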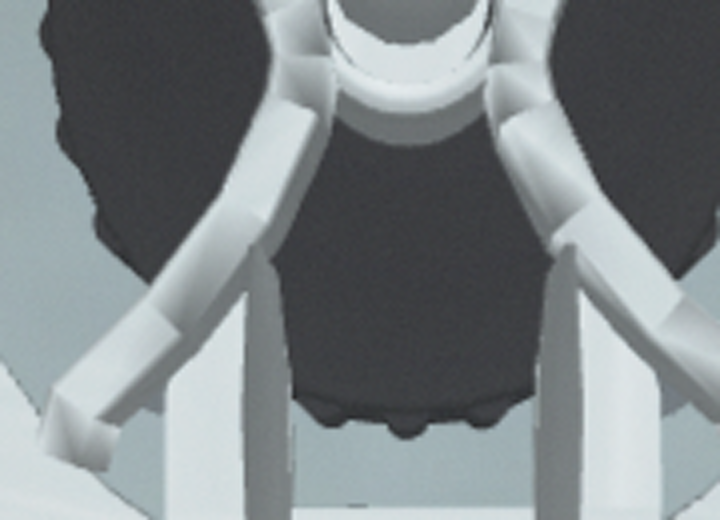

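{"api": "apply_moves", "payload": {"increments": [1,0.06,-0.003,0,0,0,0,1,0.12,-0.006,0,0,0,0,1,0.16,-0.009,0,0,0,0,1,0.16,-0.009,0,0,0,0]}}

```text
clock: 7.52
tool_pos: [0.3886, 0.2402, 0.0908]
ee_rot: [-2.162, 2.278, -0.0]
contact_force: [-0.1, 0.3, -2.1]
gripper_width: 0.019
```

Run:
```python
from h import *
s=robot.state();print(s["tool_pos"],s["ee_rot"],s["gripper_width"],s["contact_force"])
c=cam("wrist"); crop(c,215,0,180,150,4,"pics/w9z.png")
np.save("w9.npy",dict(c),allow_pickle=True)
```

```text
[0.38856877 0.24015546 0.09084261] [-2.16219302e+00  2.27835244e+00 -3.66602610e-04] 0.01903879354850621 [-0.14049669  0.28347784 -2.0894323 ]
```

View pics/w9z.png

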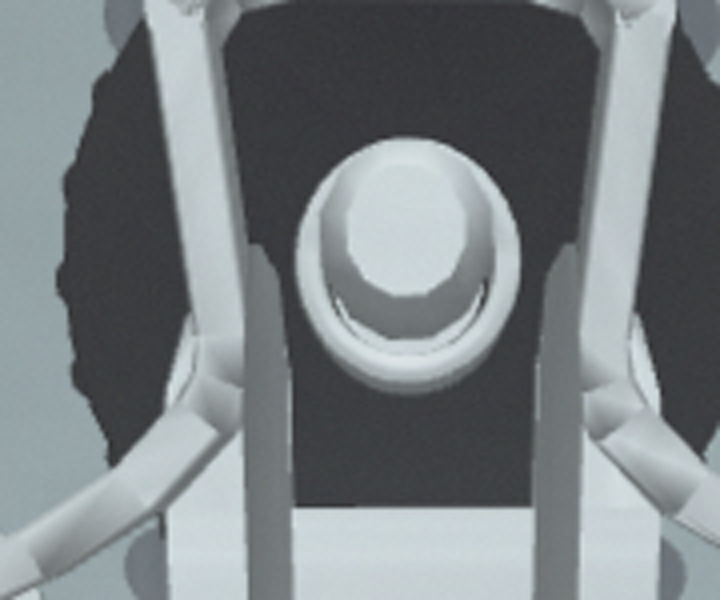

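{"api": "apply_moves", "payload": {"increments": [1,0.035,-0.003,0,0,0,0,1,0.07,-0.005,0,0,0,0,1,0.08,-0.007,0,0,0,0,1,0.08,-0.007,0,0,0,0]}}

```text
clock: 7.9
tool_pos: [0.3978, 0.2393, 0.0909]
ee_rot: [-2.162, 2.278, -0.0]
contact_force: [-1.5, 0.2, -1.8]
gripper_width: 0.0185
```

Run:
```python
from h import *
s=robot.state();print(s["tool_pos"],s["ee_rot"],s["gripper_width"],s["contact_force"])
c=cam("wrist"); crop(c,215,0,180,150,4,"pics/w10z.png")
```

```text
[0.39784722 0.23929455 0.09091541] [-2.16242512e+00  2.27827926e+00 -3.05323733e-04] 0.018537700971963635 [-1.52098222  0.2190702  -1.81400242]
```

View pics/w10z.png

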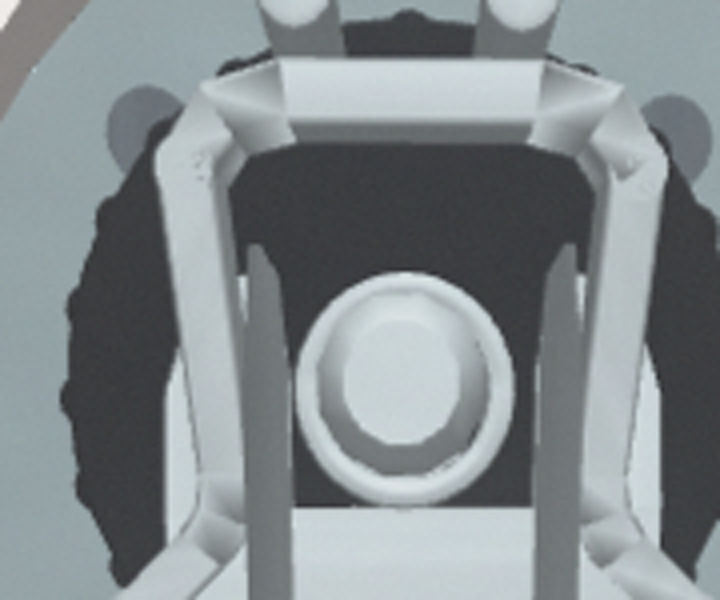

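{"api": "apply_moves", "payload": {"increments": [1,0,0,0,0,0,0,1,0,0,0.03,0,0,0,1,0,0,0.08,0,0,0,1,0,0,0.13,0,0,0,1,0,0,0.18,0,0,0,1,0,0,0.23,0,0,0,1,0,0,0.28,0,0,0,1,0,0,0.33,0,0,0]}}

```text
clock: 8.62
tool_pos: [0.3974, 0.2393, 0.1313]
ee_rot: [-2.163, 2.278, -0.0]
contact_force: [-0.3, 0.4, -2.2]
gripper_width: 0.0188
```

{"api": "apply_moves", "payload": {"increments": [1,0,0,0.06,0,0,0,1,0,0,0.12,0,0,0,1,0,0,0.2,0,0,0,1,0,0,0.2,0,0,0]}}

```text
clock: 8.95
tool_pos: [0.398, 0.2396, 0.1561]
ee_rot: [-2.162, 2.277, -0.001]
contact_force: [1.0, 0.4, -1.4]
gripper_width: 0.019
```

Run:
```python
from h import *
s=robot.state();print(s["tool_pos"],s["ee_rot"],s["gripper_width"],s["contact_force"])
c=cam("wrist"); cv2.imwrite("pics/w11.png",c["img"])
c=cam("scene"); crop(c,230,215,100,100,6,"pics/s11.png")
```

```text
[0.39804844 0.23955769 0.15613878] [-2.16154214e+00  2.27689113e+00 -1.19324773e-03] 0.018953345620822952 [ 1.04675949  0.35735925 -1.40703986]
```

View pics/w11.png

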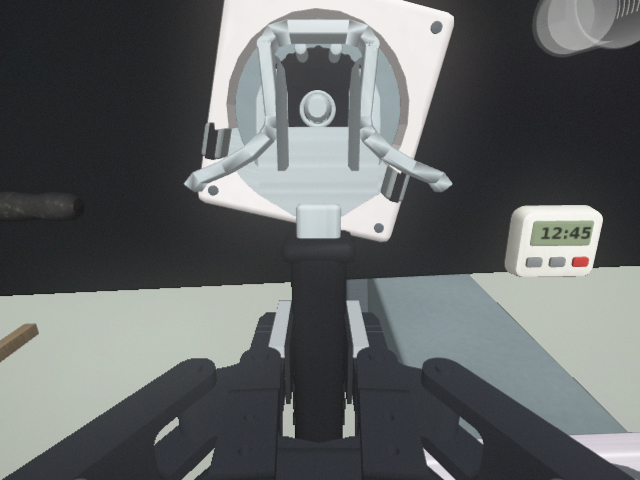

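View pics/s11.png

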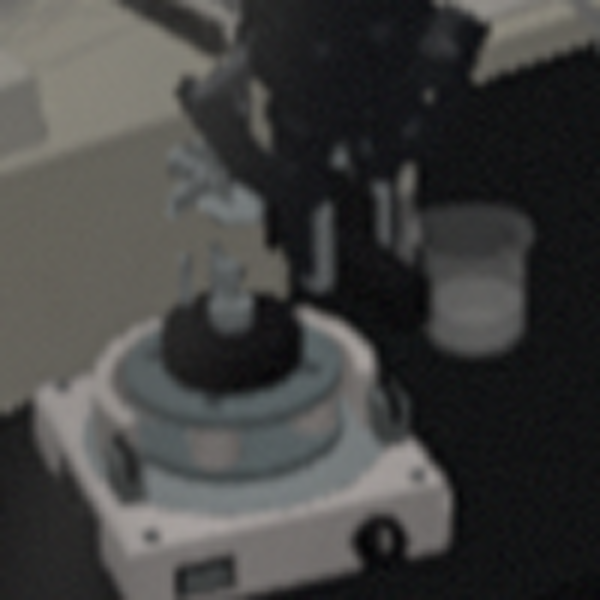

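{"api": "apply_moves", "payload": {"increments": [1,-0.02,0,0.15,0,0,0,1,-0.05,-0.05,0.35,0,0,0,1,-0.1,-0.1,0.6,0,0,0,1,-0.13,-0.25,0.85,0,0,0,1,-0.13,-0.45,1,0,0,0,1,-0.13,-0.65,1,0,0,0,1,-0.13,-0.85,1,0,0,0,1,-0.13,-1,1,0,0,0.01]}}

```text
clock: 9.72
tool_pos: [0.3813, 0.1178, 0.2743]
ee_rot: [2.171, -2.27, 0.0]
contact_force: [1.1, -0.7, -1.9]
gripper_width: 0.019
```

{"api": "apply_moves", "payload": {"increments": [1,0,-0.2,0.05,0,0,0,1,0,-0.4,0.1,0,0,0,1,0,-0.6,0.1,0,0,0,1,0,-0.8,0.1,0,0,0,1,0,-1,0.1,0,0,0]}}

```text
clock: 10.13
tool_pos: [0.3813, -0.0019, 0.2861]
ee_rot: [2.172, -2.27, -0.001]
contact_force: [0.6, -0.2, -1.9]
gripper_width: 0.0187
```

{"api": "apply_moves", "payload": {"increments": [1,0,-0.2,0,0,0,0,1,0,-0.4,0,0,0,0,1,0,-0.6,0,0,0,0,1,0,-0.8,0,0,0,0,1,0,-1,0,0,0,0]}}

```text
clock: 10.55
tool_pos: [0.3813, -0.1219, 0.286]
ee_rot: [2.172, -2.27, -0.001]
contact_force: [0.6, -0.2, -2.1]
gripper_width: 0.0187
```

{"api": "apply_moves", "payload": {"increments": [1,0,-0.2,0,0,0,0,1,0,-0.4,0,0,0,0,1,0,-0.6,0,0,0,0,1,0,-0.8,0,0,0,0,1,0,-1,0,0,0,0]}}

```text
clock: 10.97
tool_pos: [0.3813, -0.2418, 0.2859]
ee_rot: [2.172, -2.27, -0.002]
contact_force: [1.4, 0.9, -1.4]
gripper_width: 0.0186
```

{"api": "apply_moves", "payload": {"increments": [1,0.04,-0.2,0,0,0,0.035,1,0.08,-0.4,0,0,0,0.035,1,0.12,-0.6,0,0,0,0.035,1,0.2,-0.8,0,0,0,0.035,1,0.25,-0.95,0,0,0,0.035,1,0.25,-1,0,0,0,0.035,1,0.25,-1,0,0,0,0.035]}}

```text
clock: 11.55
tool_pos: [0.4116, -0.3617, 0.2855]
ee_rot: [2.202, -2.241, -0.002]
contact_force: [-0.1, 0.2, -1.7]
gripper_width: 0.0185
```

Run:
```python
from h import *
s=robot.state();print(s["tool_pos"],s["ee_rot"],s["gripper_width"],s["contact_force"])
c=cam("wrist"); cv2.imwrite("pics/w12.png",c["img"]); np.save("w12.npy",dict(c),allow_pickle=True)
```

```text
[ 0.41157086 -0.36171531  0.28545761] [ 2.20163188e+00 -2.24089364e+00 -2.07316681e-03] 0.0185410918201827 [-0.13816652  0.21958913 -1.74794226]
```

View pics/w12.png

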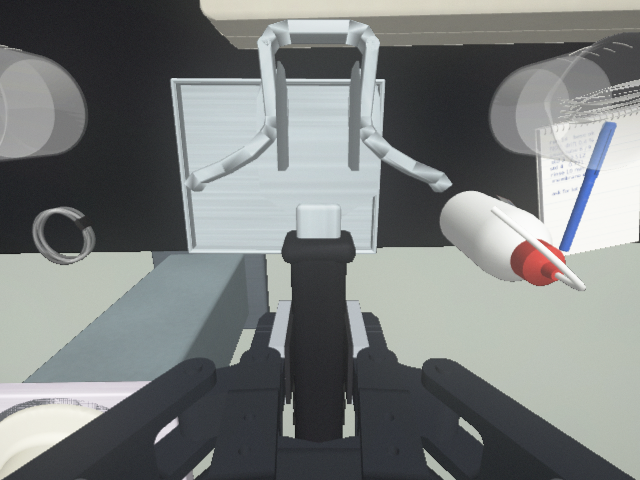

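Run:
```python
from h import *
c=np.load("w12.npy",allow_pickle=True).item(); t=np.array([0.41157,-.36172,.28546])
for u,v in ((188,185),(450,185),(320,20),(262,30),(379,30)): print((px(c,u,v,t[2]+.0163)-t).round(4))
for u,v in ((173,79),(384,80),(378,253),(188,253)): print(px(c,u,v,.016).round(4))
```

```text
[0.0599 0.0412 0.0163]
[ 0.0584 -0.045   0.0163]
[ 0.1071 -0.003   0.0163]
[0.1048 0.014  0.0163]
[ 0.1042 -0.0203  0.0163]
[ 0.5359 -0.2195  0.016 ]
[ 0.5314 -0.4292  0.016 ]
[ 0.35   -0.4287  0.016 ]
[ 0.3536 -0.2124  0.016 ]
```

{"api": "apply_moves", "payload": {"increments": [1,0.025,-0.044,-0.2,0,0,0,1,0.025,-0.044,-0.4,0,0,0,1,0.025,-0.044,-0.7,0,0,0,1,0.025,-0.044,-1,0,0,0]}}

```text
clock: 11.93
tool_pos: [0.4147, -0.365, 0.1659]
ee_rot: [-2.203, 2.239, -0.002]
contact_force: [0.6, -1.4, -3.1]
gripper_width: 0.0187
```

{"api": "apply_moves", "payload": {"increments": [1,0,0,-0.3,0,0,0,1,0,0,-0.6,0,0,0,1,0,0,-0.85,0,0,0,1,0,0,-1,0,0,0,1,0,0,-1,0,0,0,1,0,0,-1,0,0,0]}}

```text
clock: 12.43
tool_pos: [0.4144, -0.3649, 0.0464]
ee_rot: [-2.203, 2.239, 0.003]
contact_force: [0.5, 0.9, -2.3]
gripper_width: 0.0184
```

Run:
```python
from h import *
s=robot.state();print(s["tool_pos"],s["ee_rot"],s["gripper_width"],s["contact_force"])
c=cam("wrist"); cv2.imwrite("pics/w13.png",c["img"]); np.save("w13.npy",dict(c),allow_pickle=True)
```

```text
[ 0.41436395 -0.36485885  0.04644986] [-2.20333203  2.2392177   0.00309239] 0.01840688203613589 [ 0.47959927  0.89181783 -2.28761043]
```

View pics/w13.png

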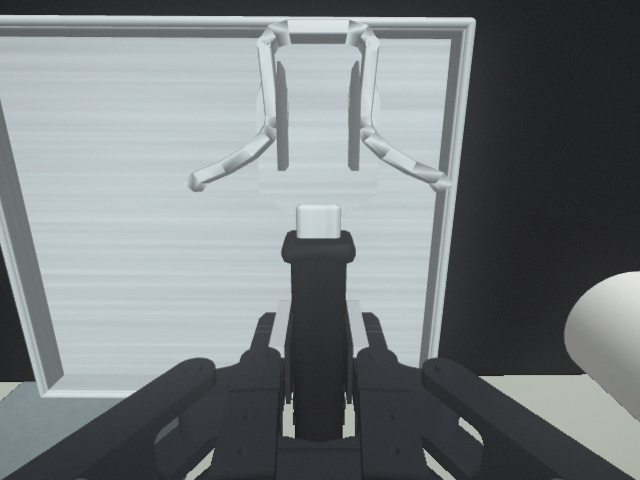

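Run:
```python
from h import *
c=np.load("w13.npy",allow_pickle=True).item(); t=np.array([0.41436,-.36486,.04645])
print((px(c,450,183,t[2]+.0163)).round(4),px(c,190,183,t[2]+.0163).round(4),px(c,318,20,t[2]+.0163).round(4))
for u,v in ((448,200),(452,36),(20,36),(432,350),(60,392)): print((u,v),px(c,u,v,.016).round(4))
```

```text
[ 0.4735 -0.4097  0.0628] [ 0.4748 -0.3243  0.0628] [ 0.5215 -0.3671  0.0628]
(448, 200) [ 0.4588 -0.4254  0.016 ]
(452, 36) [ 0.5258 -0.4211  0.016 ]
(20, 36) [ 0.5286 -0.2465  0.016 ]
(432, 350) [ 0.3802 -0.4239  0.016 ]
(60, 392) [ 0.3569 -0.2246  0.016 ]
```

{"api": "apply_moves", "payload": {"increments": [1,-0.01,0,-0.1,0,0,0,1,-0.01,0,-0.2,0,0,0,1,-0.01,0,-0.28,0,0,0,1,-0.01,0,-0.33,0,0,0,1,-0.01,0,-0.33,0,0,0]}}

```text
clock: 12.9
tool_pos: [0.4136, -0.3659, 0.0068]
ee_rot: [-2.203, 2.24, 0.0]
contact_force: [-1.3, 0.4, -2.8]
gripper_width: 0.0186
```

{"api": "apply_moves", "payload": {"increments": [1,0,0,-0.013,0,0,0,1,0,0,-0.013,0,0,0,0.5,0,0,-0.013,0,0,0,0.5,0,0,-0.013,0,0,0,0.5,0,0,-0.013,0,0,0,0.5,0,0,-0.013,0,0,0,0.5,0,0,-0.013,0,0,0]}}

```text
clock: 13.48
tool_pos: [0.4136, -0.3661, 0.0055]
ee_rot: [2.203, -2.24, 0.0]
contact_force: [-0.2, 0.2, 1.0]
gripper_width: 0.0426
```

{"api": "apply_moves", "payload": {"increments": [0.5,0,0,0.15,0,0,0,0.5,0,0,0.35,0,0,0,0.5,0,0,0.7,0,0,0,0.5,0,0,1,0,0,0,0.5,0,0,1,0,0,0]}}

```text
clock: 13.9
tool_pos: [0.4157, -0.3683, 0.1315]
ee_rot: [2.203, -2.24, 0.014]
contact_force: [2.4, -1.9, 0.8]
gripper_width: 0.0427
```

Run:
```python
from h import *
s=robot.state();print(s["tool_pos"],s["ee_rot"],s["gripper_width"],s["contact_force"])
c=cam("wrist"); cv2.imwrite("pics/w14.png",c["img"]); np.save("w14.npy",dict(c),allow_pickle=True)
```

```text
[ 0.41567368 -0.36825196  0.13154273] [ 2.20272767 -2.2395007   0.01383552] 0.042683552867421905 [ 2.40172603 -1.94993992  0.79683674]
```

View pics/w14.png

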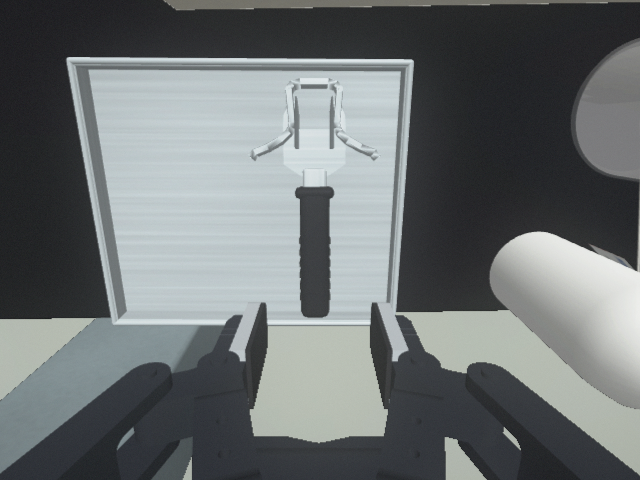

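Run:
```python
from h import *
c=np.load("w14.npy",allow_pickle=True).item()
for u,v,z in ((250,155,.015),(379,155,.015),(315,80,.015),(315,188,.024),(315,317,.024),(90,70,.016),(122,322,.016),(70,60,.016),(113,324,.016)): print((u,v),px(c,u,v,z).round(4))
c=cam("scene"); crop(c,290,180,110,110,6,"pics/sb.png")
```

```text
(250, 155) [ 0.4765 -0.3253  0.015 ]
(379, 155) [ 0.475  -0.4107  0.015 ]
(315, 80) [ 0.5215 -0.3692  0.015 ]
(315, 188) [ 0.4552 -0.3679  0.024 ]
(315, 317) [ 0.3613 -0.3662  0.024 ]
(90, 70) [ 0.5293 -0.2302  0.016 ]
(122, 322) [ 0.3557 -0.2207  0.016 ]
(70, 60) [ 0.5351 -0.2191  0.016 ]
(113, 324) [ 0.3542 -0.2137  0.016 ]
```

View pics/sb.png

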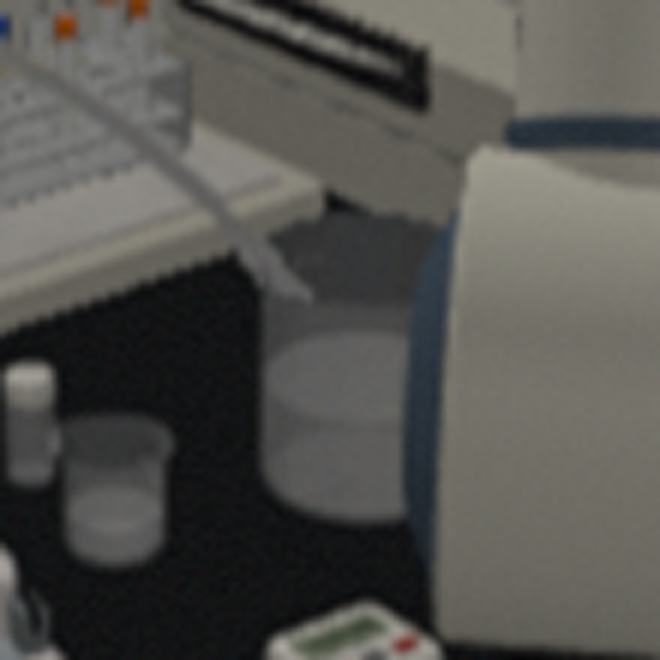

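{"api": "apply_moves", "payload": {"increments": [0,0,0,0.35,0,0,0,0,0,0,0.7,0,0,0,0,0,0.3,1,0,0,0,0,0,0.6,1,0,0,0,0,0,1,1,0,0,0]}}

```text
clock: 14.42
tool_pos: [0.4139, -0.2539, 0.2464]
ee_rot: [-2.201, 2.242, -0.004]
contact_force: [2.0, 1.3, 0.2]
gripper_width: 0.0854
```

{"api": "apply_moves", "payload": {"increments": [0,0,0.35,0.4,0,0,0,0,0,0.7,0.4,0,0,0,0,0,1,0.4,0,0,0]}}

```text
clock: 14.67
tool_pos: [0.4137, -0.1442, 0.2931]
ee_rot: [-2.202, 2.241, -0.002]
contact_force: [1.8, 0.5, 0.2]
gripper_width: 0.0854
```

{"api": "apply_moves", "payload": {"increments": [0,0,0.35,0,0,0,0,0,0,0.7,0,0,0,0,0,0,1,0,0,0,0]}}

```text
clock: 14.92
tool_pos: [0.4125, -0.0229, 0.2913]
ee_rot: [2.202, -2.239, -0.003]
contact_force: [1.3, -0.0, -0.1]
gripper_width: 0.0851
```

{"api": "apply_moves", "payload": {"increments": [0,0,0.35,0,0,0,0,0,0,0.7,0,0,0,0,0,0,1,0,0,0,0]}}

```text
clock: 15.17
tool_pos: [0.4126, 0.0971, 0.2912]
ee_rot: [2.202, -2.239, -0.002]
contact_force: [2.2, -0.2, -0.4]
gripper_width: 0.0854
```

{"api": "apply_moves", "payload": {"increments": [0,0.1,0.35,0,0,0,0,0,0.2,0.7,0,0,0,0,0,0.2,1,-0.2,0,0,0,0,0.2,1,-0.2,0,0,0,0,0.2,1,-0.2,0,0,0]}}

```text
clock: 15.58
tool_pos: [0.4363, 0.2163, 0.2658]
ee_rot: [2.203, -2.233, -0.003]
contact_force: [-0.0, -0.7, 0.4]
gripper_width: 0.0857
```

Run:
```python
from h import *
s=robot.state();print(s["tool_pos"],s["ee_rot"],s["gripper_width"],s["contact_force"])
c=cam("wrist"); cv2.imwrite("pics/w15.png",c["img"]); np.save("w15.npy",dict(c),allow_pickle=True)
```

```text
[0.43627524 0.21627783 0.26575062] [ 2.20347655 -2.23341404 -0.00329301] 0.08572405686204872 [-0.00638732 -0.68335954  0.36154203]
```

View pics/w15.png

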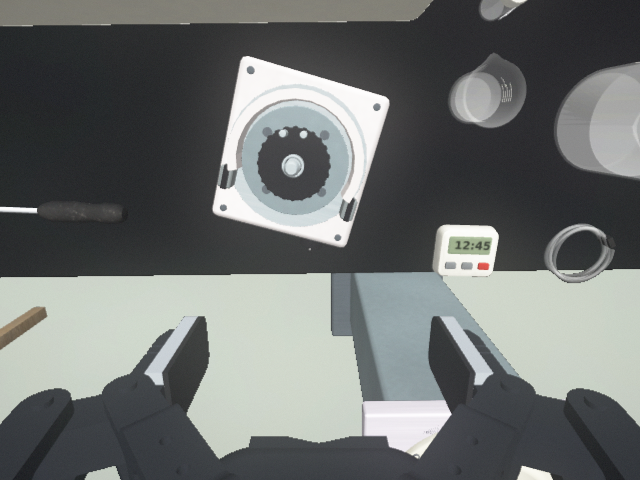

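Run:
```python
from h import *
c=np.load("w15.npy",allow_pickle=True).item(); crop(c,240,110,110,110,6,"pics/w15z.png")
print(px(c,293,166,.123))
im=c["img"][115:215,245:345]; m=(im.max(2)<95).astype(np.uint8)
n,l,s,ce=cv2.connectedComponentsWithStats(m); i=1+np.argmax([s[k,4] if 30<ce[k][0]<70 and 30<ce[k][1]<70 else 0 for k in range(1,n)]); print(s[i],ce[i])
cnt=max(cv2.findContours((l==i).astype(np.uint8),cv2.RETR_EXTERNAL,cv2.CHAIN_APPROX_NONE)[0],key=len)
(x,y),r=cv2.minEnclosingCircle(cnt); e=cv2.fitEllipse(cv2.convexHull(cnt)); print(x+245,y+115,r,e)
print(px(c,e[0][0]+245,e[0][1]+115,.093))
```

```text
[0.48554228 0.23350629 0.123     ]
[  12   12   73   74 3540] [48.45112994 49.26468927]
293.3241195678711 163.2788963317871 37.22172164916992 ((48.30241394042969, 48.21680450439453), (72.55220031738281, 74.21696472167969), 156.90147399902344)
[0.48469008 0.23517303 0.093     ]
```

View pics/w15z.png

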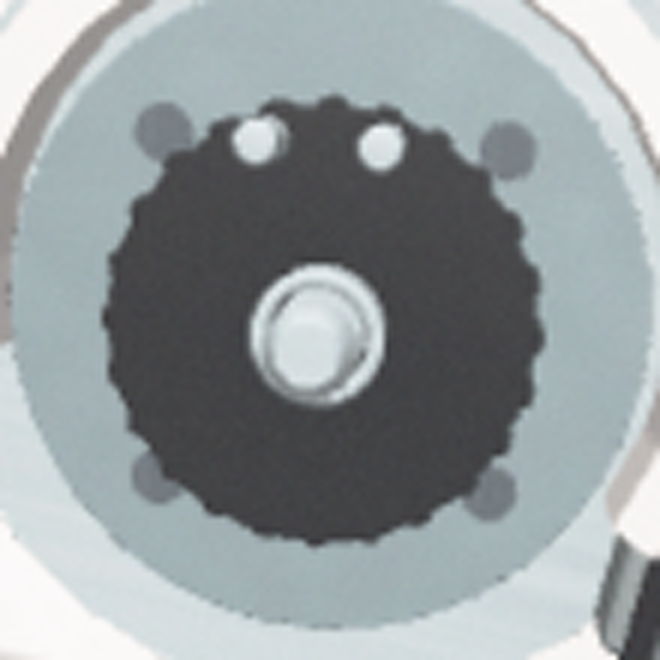

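{"api": "apply_moves", "payload": {"increments": [0,0.408,0.152,-0.2,0,0,-0.02,0,0.408,0.152,-0.5,0,0,-0.02,0,0.408,0.152,-0.8,0,0,-0.02,0,0.408,0.152,-0.96,0,0,-0.02,0,0.408,0.152,-0.96,0,0,-0.02]}}

```text
clock: 16.05
tool_pos: [0.4846, 0.2307, 0.1493]
ee_rot: [2.179, -2.254, -0.004]
contact_force: [-0.6, -0.1, -1.0]
gripper_width: 0.0858
```

Run:
```python
from h import *
s=robot.state();print(s["tool_pos"],s["ee_rot"],s["gripper_width"],s["contact_force"])
c=cam("wrist"); cv2.imwrite("pics/w16.png",c["img"])
```

```text
[0.48457069 0.23074584 0.14933799] [ 2.17870344 -2.25422656 -0.00443349] 0.08576868212545509 [-0.55842643 -0.07361034 -1.02855921]
```

View pics/w16.png

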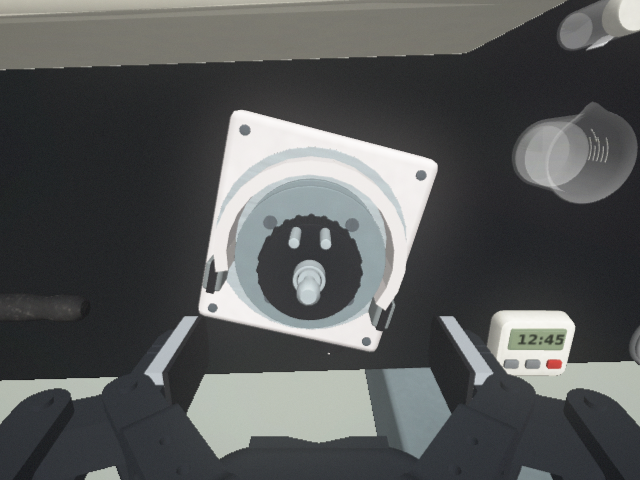

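{"api": "apply_moves", "payload": {"increments": [0,0.005,0.03,-0.2,0,0,0,0,0.005,0.03,-0.4,0,0,0,0,0.005,0.03,-0.5,0,0,0,0,0.005,0.03,-0.5,0,0,0]}}

```text
clock: 16.43
tool_pos: [0.4871, 0.2359, 0.093]
ee_rot: [2.184, -2.257, -0.0]
contact_force: [-0.9, -0.7, -0.1]
gripper_width: 0.0856
```

{"api": "apply_moves", "payload": {"increments": [0,-0.01,-0.01,-0.1,0,0,0,0,-0.01,-0.01,-0.2,0,0,0,0,-0.01,-0.01,-0.2,0,0,0]}}

```text
clock: 16.68
tool_pos: [0.4864, 0.2351, 0.0699]
ee_rot: [-2.184, 2.257, -0.001]
contact_force: [0.4, -0.2, -0.7]
gripper_width: 0.0858
```

Run:
```python
from h import *
s=robot.state();print(s["tool_pos"],s["ee_rot"],s["gripper_width"],s["contact_force"])
c=cam("wrist"); cv2.imwrite("pics/w17.png",c["img"])
c=cam("scene"); crop(c,230,215,100,100,6,"pics/s17.png")
```

```text
[0.48643123 0.2350613  0.06988566] [-2.18402284e+00  2.25739695e+00 -5.50531273e-04] 0.0857837207881482 [ 0.35011229 -0.22902867 -0.74438273]
```

View pics/w17.png

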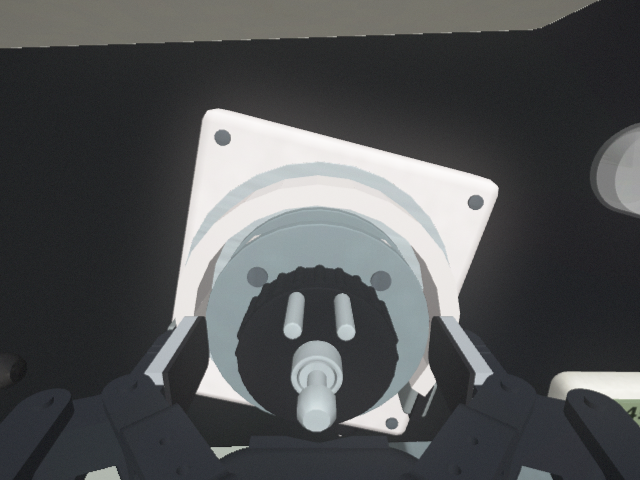

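View pics/s17.png

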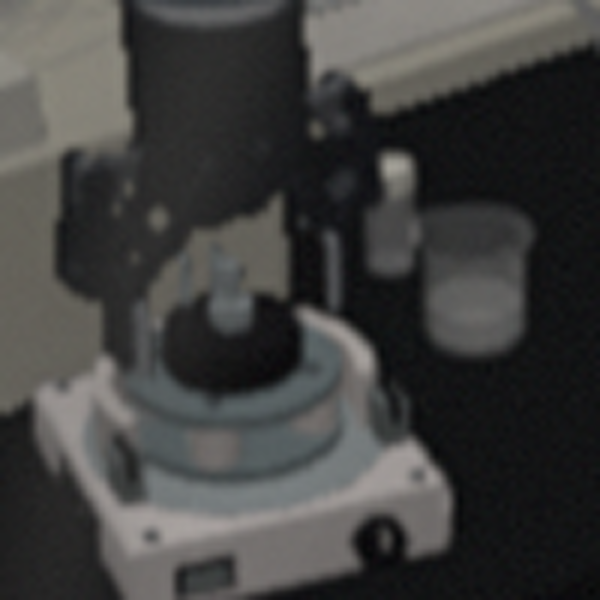

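{"api": "apply_moves", "payload": {"increments": [0.2,0,0,0,0,0,0,0.2,0,0,0,0,0,0,0.25,0,0,0,0,0,0,0.25,0,0,0,0,0,0]}}

```text
clock: 17.12
tool_pos: [0.4862, 0.2356, 0.0696]
ee_rot: [-2.185, 2.257, -0.001]
contact_force: [-1.1, 0.1, -0.4]
gripper_width: 0.0641
```

Run:
```python
from h import *
s=robot.state();print(s["tool_pos"],s["ee_rot"],s["gripper_width"],s["contact_force"])
c=cam("wrist"); crop(c,140,230,360,250,2,"pics/w18.png")
```

```text
[0.48619628 0.23557985 0.06962184] [-2.18474232e+00  2.25653638e+00 -5.58518891e-04] 0.06414188870552734 [-1.06359843  0.11082768 -0.39145274]
```

View pics/w18.png

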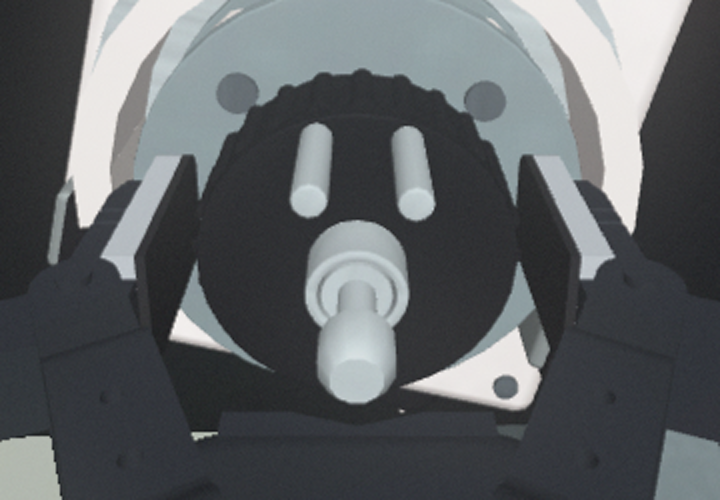

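{"api": "apply_moves", "payload": {"increments": [0.4,0,0,0,0,0,0,0.6,0,0,0,0,0,0,1,0,0,0,0,0,0,1,0,0,0,0,0,0,1,0,0,0,0,0,0]}}

```text
clock: 17.58
tool_pos: [0.4862, 0.2357, 0.07]
ee_rot: [-2.185, 2.256, -0.0]
contact_force: [-4.3, 0.2, 18.1]
gripper_width: 0.0555
```

{"api": "apply_moves", "payload": {"increments": [1,0,0,0.02,0,0,0,1,0,0,0.05,0,0,0,1,0,0,0.1,0,0,0,1,0,0,0.15,0,0,0,1,0,0,0.2,0,0,0]}}

```text
clock: 18.0
tool_pos: [0.4859, 0.2355, 0.0936]
ee_rot: [2.185, -2.257, -0.0]
contact_force: [0.0, -0.5, -2.5]
gripper_width: 0.0555
```

Run:
```python
from h import *
s=robot.state();print(s["tool_pos"],s["ee_rot"],s["gripper_width"],s["contact_force"],s["moment"])
c=cam("wrist"); crop(c,140,230,360,250,2,"pics/w19.png")
c=cam("scene"); crop(c,230,215,100,100,6,"pics/s19.png")
```

```text
[0.48590271 0.23550096 0.09364677] [ 2.18517556e+00 -2.25699198e+00 -7.73051298e-05] 0.05551631208545327 [ 0.02618512 -0.51618491 -2.45529252] [-0.02284058 -0.01234065 -0.04316537]
```

View pics/w19.png

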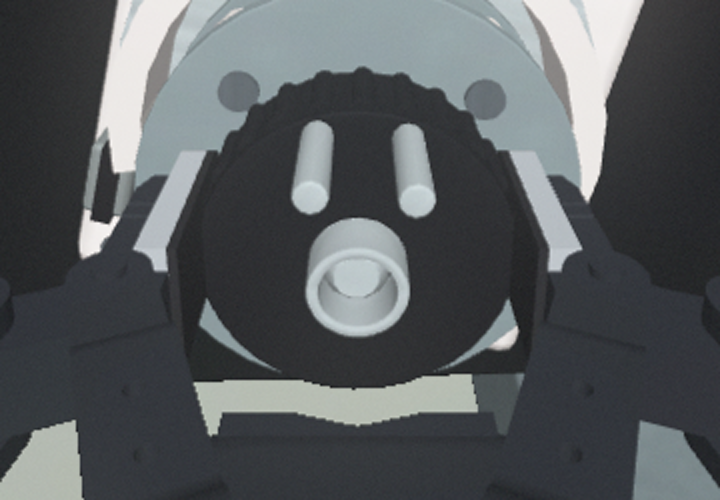

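View pics/s19.png

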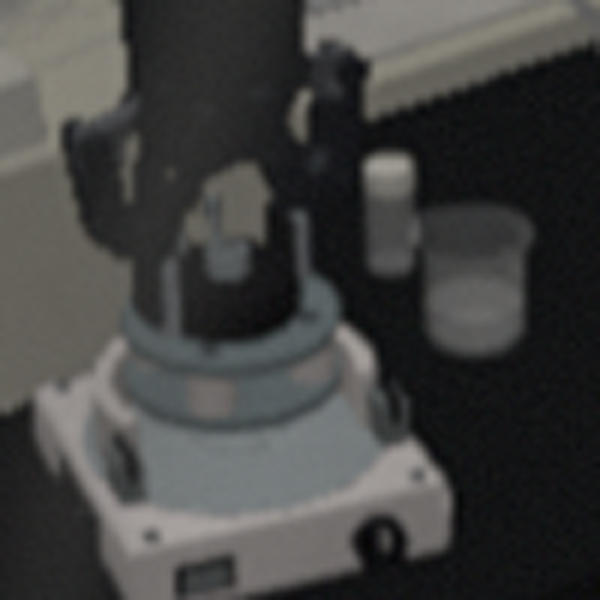

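{"api": "apply_moves", "payload": {"increments": [1,0,0,0.2,0,0,0,1,0,0,0.4,0,0,0,1,0,0,0.6,0,0,0,1,0,0,0.8,0,0,0,1,0,0,1,0,0,0,1,0,0,1,0,0,0]}}

```text
clock: 18.6
tool_pos: [0.4877, 0.2362, 0.2172]
ee_rot: [-2.181, 2.253, -0.004]
contact_force: [1.6, 1.1, -1.5]
gripper_width: 0.0554
```

{"api": "apply_moves", "payload": {"increments": [1,-0.1,-0.1,0.2,0,0,0,1,-0.2,-0.25,0.4,0,0,0,1,-0.3,-0.4,0.6,0,0,0,1,-0.35,-0.6,0.7,0,0,0,1,-0.4,-0.8,0.7,0,0,0,1,-0.4,-1,0.7,0,0,0]}}

```text
clock: 19.1
tool_pos: [0.4368, 0.1147, 0.2973]
ee_rot: [-2.186, 2.256, -0.001]
contact_force: [1.3, -0.0, -2.6]
gripper_width: 0.0553
```

{"api": "apply_moves", "payload": {"increments": [1,0,-0.2,0,0,0,0,1,0,-0.4,0,0,0,0,1,0,-0.6,0,0,0,0,1,0,-0.8,0,0,0,0,1,0,-1,0,0,0,0]}}

```text
clock: 19.52
tool_pos: [0.4374, -0.0056, 0.2964]
ee_rot: [2.185, -2.257, -0.001]
contact_force: [-0.3, -0.3, -3.2]
gripper_width: 0.0553
```

{"api": "apply_moves", "payload": {"increments": [1,0,-0.2,0,0,0,0,1,0,-0.4,0,0,0,0,1,0,-0.6,0,0,0,0,1,0,-0.8,0,0,0,0,1,0,-1,0,0,0,0]}}

```text
clock: 19.93
tool_pos: [0.4374, -0.1256, 0.2964]
ee_rot: [2.185, -2.257, -0.001]
contact_force: [1.0, 0.3, -3.4]
gripper_width: 0.0552
```

{"api": "apply_moves", "payload": {"increments": [1,0,-0.2,0,0,0,0,1,0,-0.4,0,0,0,0,1,0,-0.6,0,0,0,0,1,0,-0.8,0,0,0,0,1,0,-1,0,0,0,0,1,0,-1,0,0,0,0]}}

```text
clock: 20.43
tool_pos: [0.4378, -0.248, 0.2962]
ee_rot: [2.182, -2.259, 0.001]
contact_force: [-0.9, 0.6, -3.2]
gripper_width: 0.0551
```

Run:
```python
from h import *
s=robot.state();print(s["tool_pos"],s["ee_rot"],s["gripper_width"],s["contact_force"],s["moment"])
c=cam("wrist"); cv2.imwrite("pics/w20.png",c["img"])
c=cam("top"); crop(c,380,200,110,90,6,"pics/t20.png")
```

```text
[ 0.43783688 -0.2480293   0.29617846] [ 2.18214275e+00 -2.25876025e+00  5.40301702e-04] 0.055134238047639436 [-0.85940993  0.6175278  -3.15305922] [ 0.04393868  0.00021803 -0.03736832]
```

View pics/w20.png

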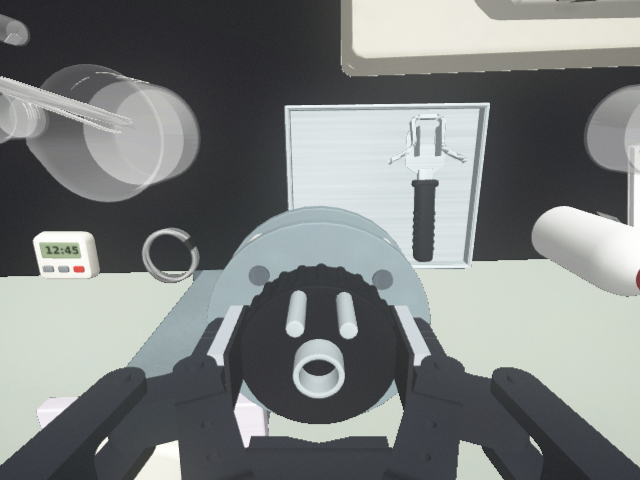

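{"api": "apply_moves", "payload": {"increments": [1,0,-0.1,-0.2,0,0,0,1,0,-0.18,-0.4,0,0,0,1,0,-0.18,-0.6,0,0,0,1,0,-0.18,-0.8,0,0,0,1,0,-0.18,-1,0,0,0]}}

```text
clock: 20.95
tool_pos: [0.4377, -0.2651, 0.1757]
ee_rot: [-2.186, 2.256, 0.001]
contact_force: [0.4, -0.1, -3.2]
gripper_width: 0.0552
```

{"api": "apply_moves", "payload": {"increments": [1,0,0,-0.2,0,0,0,1,0,0,-0.4,0,0,0,1,0,0,-0.6,0,0,0,1,0,0,-0.75,0,0,0,1,0,0,-0.75,0,0,0]}}

```text
clock: 21.37
tool_pos: [0.4364, -0.264, 0.0841]
ee_rot: [2.186, -2.256, -0.008]
contact_force: [-0.6, 0.4, -2.8]
gripper_width: 0.0554
```

Run:
```python
from h import *
s=robot.state();print(s["tool_pos"],s["ee_rot"],s["gripper_width"],s["contact_force"],s["moment"])
c=cam("wrist"); cv2.imwrite("pics/w21.png",c["img"]); np.save("w21.npy",dict(c),allow_pickle=True)
```

```text
[ 0.43638928 -0.26399766  0.08407733] [ 2.18560941 -2.25581969 -0.00845237] 0.055441651225915864 [-0.56206357  0.37505736 -2.81850178] [0.02422264 0.06612001 0.02047529]
```

View pics/w21.png

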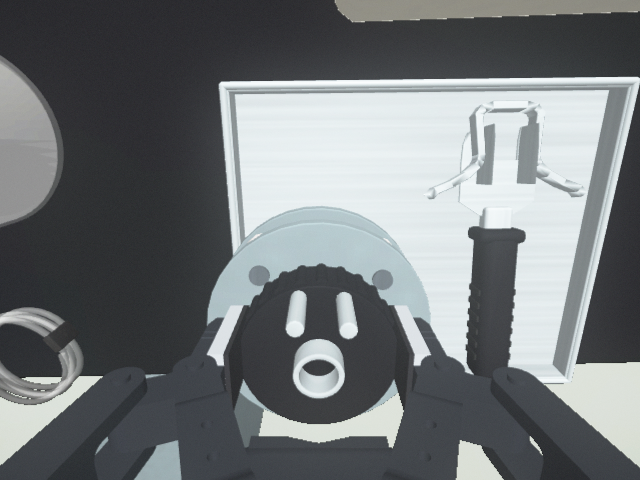

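Run:
```python
from h import *
c=np.load("w21.npy",allow_pickle=True).item(); t=robot.state()["tool_pos"]; print(t)
for u,v,z in ((235,95,.016),(243,235,.016),(229,235,.016),(428,195,.012),(470,320,.024)): print(px(c,u,v,z).round(4))
# rotor disc extents relative to tcp: upper disc face z=TCP+.003
for u,v in ((209,310),(430,310),(319,223)): print((px(c,u,v,t[2]+.003)-t).round(4))
```

```text
[ 0.43706607 -0.26462496  0.08584042]
[ 0.5302 -0.2245  0.016 ]
[ 0.4555 -0.2218  0.016 ]
[ 0.4558 -0.2137  0.016 ]
[ 0.4747 -0.3274  0.012 ]
[ 0.4016 -0.3531  0.024 ]
[0.0083 0.0434 0.003 ]
[ 0.0057 -0.0448  0.003 ]
[ 0.0428 -0.0016  0.003 ]
```

{"api": "apply_moves", "payload": {"increments": [1,0.02,-0.055,-0.05,0,0,0,1,0.02,-0.055,-0.2,0,0,0,1,0.02,-0.055,-0.3,0,0,0,1,0.02,-0.055,-0.36,0,0,0,1,0.02,-0.055,-0.4,0,0,0,1,0.02,-0.055,-0.4,0,0,0]}}

```text
clock: 21.92
tool_pos: [0.4405, -0.2729, 0.039]
ee_rot: [2.185, -2.257, 0.0]
contact_force: [-0.5, 0.3, -3.3]
gripper_width: 0.0553
```

Run:
```python
from h import *
s=robot.state();print(s["tool_pos"],s["ee_rot"],s["gripper_width"],s["contact_force"],s["moment"])
c=cam("wrist"); cv2.imwrite("pics/w22.png",c["img"])
```

```text
[ 0.44048451 -0.27286235  0.03897205] [ 2.18530315e+00 -2.25696757e+00  9.30342104e-05] 0.05532901597610716 [-0.4778424   0.28309766 -3.25364947] [-0.00519297  0.02229116 -0.03789283]
```

View pics/w22.png

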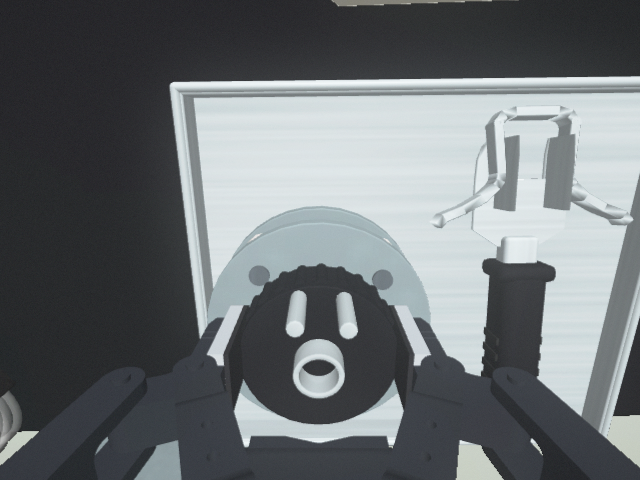

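{"api": "apply_moves", "payload": {"increments": [1,0,0.005,-0.03,0,0,0,1,0,0.005,-0.055,0,0,0,1,0,0.005,-0.055,0,0,0]}}

```text
clock: 22.22
tool_pos: [0.4403, -0.2721, 0.0323]
ee_rot: [-2.185, 2.257, -0.0]
contact_force: [0.3, 1.1, -3.1]
gripper_width: 0.0552
```

{"api": "apply_moves", "payload": {"increments": [1,0,0,-0.007,0,0,0,1,0,0,-0.013,0,0,0,1,0,0,-0.013,0,0,0]}}

```text
clock: 22.47
tool_pos: [0.4403, -0.2721, 0.0309]
ee_rot: [-2.185, 2.257, -0.0]
contact_force: [0.5, 0.5, -4.2]
gripper_width: 0.0552
```

{"api": "apply_moves", "payload": {"increments": [1,0,0,-0.008,0,0,0,1,0,0,-0.008,0,0,0]}}

```text
clock: 22.63
tool_pos: [0.4404, -0.2722, 0.0301]
ee_rot: [-2.185, 2.257, -0.0]
contact_force: [-0.5, -0.3, -0.0]
gripper_width: 0.0549
```

{"api": "apply_moves", "payload": {"increments": [0.25,0,0,0,0,0,0,0.25,0,0,0,0,0,0,0.15,0,0,0,0,0,0,0.15,0,0,0,0,0,0,0.15,0,0,0,0,0,0]}}

```text
clock: 23.05
tool_pos: [0.4404, -0.2721, 0.0299]
ee_rot: [-2.185, 2.257, -0.0]
contact_force: [-0.6, -0.3, -0.7]
gripper_width: 0.0723
```

{"api": "apply_moves", "payload": {"increments": [0.15,0,0,0.1,0,0,0,0.15,0,0,0.25,0,0,0,0.15,0,0,0.5,0,0,0,0.15,0,0,0.8,0,0,0,0.15,0,0,1,0,0,0,0.15,0,0,1,0,0,0]}}

```text
clock: 23.55
tool_pos: [0.4421, -0.2735, 0.1545]
ee_rot: [-2.185, 2.256, -0.011]
contact_force: [1.8, -0.9, 0.8]
gripper_width: 0.0726
```

Run:
```python
from h import *
s=robot.state();print(s["tool_pos"],s["ee_rot"],s["gripper_width"],s["contact_force"],s["moment"])
c=cam("wrist"); cv2.imwrite("pics/w23.png",c["img"])
```

```text
[ 0.44211571 -0.27345834  0.1544527 ] [-2.1846531   2.25632956 -0.01074185] 0.07258297466915135 [ 1.78284512 -0.89239294  0.81953822] [-0.0499637  -0.02779777  0.0033423 ]
```

View pics/w23.png

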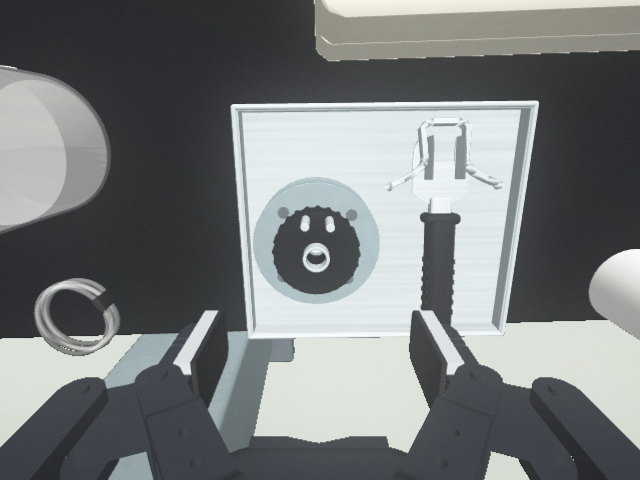

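{"api": "apply_moves", "payload": {"increments": [0.15,0,0,0.3,0,0,0,0.15,0,0,0.5,0,0,0,0.15,0,0,0.5,0,0,0,0.15,0,0,0.5,0,0,0,0.15,0,0,0.5,0,0,0,0.15,0,0,0.5,0,0,0]}}

```text
clock: 24.1
tool_pos: [0.4397, -0.2716, 0.2085]
ee_rot: [2.185, -2.257, -0.004]
contact_force: [-0.5, -0.3, -0.1]
gripper_width: 0.0725
```

Run:
```python
from h import *
s=robot.state();print(s["tool_pos"],s["contact_force"])
c=cam("wrist"); np.save("w24.npy",dict(c),allow_pickle=True); crop(c,200,60,360,260,2,"pics/w24.png")
t=cam("top"); crop(t,205,180,280,120,2.8,"pics/t24.png")
```

```text
[ 0.43969551 -0.27162279  0.20853537] [-0.54460271 -0.34282218 -0.12031122]
```

View pics/w24.png

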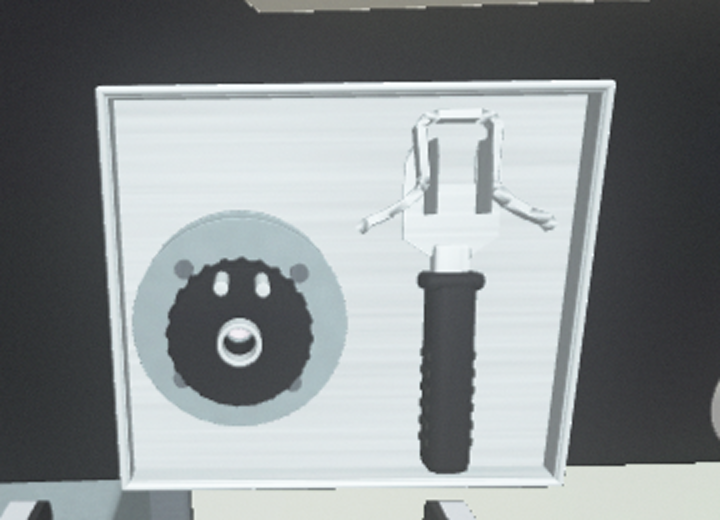

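View pics/t24.png

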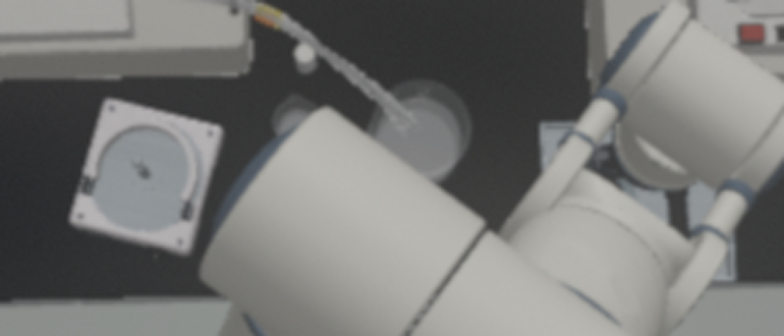

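Run:
```python
from h import *
c=np.load("w24.npy",allow_pickle=True).item()
f=lambda a,b,z:px(c,200+a/2,60+b/2,z)
co=np.array([f(a,b,.016) for a,b in((97,87),(614,81),(563,486),(122,488))]); o=co.mean(0); print("tray",o)
ex=(co[0]+co[1]-co[2]-co[3])[:2];ex/=np.linalg.norm(ex);ey=np.array([-ex[1],ex[0]])
def tr(p): d=(p-o)[:2]; return (d@ex).round(4),(d@ey).round(4)
im=c["img"][60:320,200:560]; m=(im.max(2)<95).astype(np.uint8); n,l,s,ce=cv2.connectedComponentsWithStats(m)
k=l[170,100] ; print(s[k]); cnt=max(cv2.findContours((l==k).astype(np.uint8),cv2.RETR_EXTERNAL,cv2.CHAIN_APPROX_NONE)[0],key=len); e=cv2.fitEllipse(cv2.convexHull(cnt)); print(e)
print("hub",tr(f(2*e[0][0],2*e[0][1],.05)),"boss",tr(f(239,343,.066)),"handle",tr(f(448,372,.024)),"eye~",tr(f(460,175,.015)))
print("disc ctr",tr((f(133,322,.034)+f(347,322,.034))/2), tr((f(240,212,.034)+f(240,426,.034))/2))
```

```text
tray [ 0.44299386 -0.32172364  0.016     ]
[  83  129   73   74 3466]
((119.1314697265625, 165.73260498046875), (72.64965057373047, 73.3358154296875), 3.7392067909240723)
hub (np.float64(-0.0042), np.float64(0.0491)) boss (np.float64(-0.0047), np.float64(0.0488)) handle (np.float64(-0.0309), np.float64(-0.0447)) eye~ (np.float64(0.0543), np.float64(-0.0461))
disc ctr (np.float64(-0.0042), np.float64(0.0484)) (np.float64(-0.0049), np.float64(0.0484))
```

All in limits (hub at (-4, 49) mm in the tray; boss, hub and disc centres coincide, so it stands flat). Handing in.

```bash
python3 -c "
from bench import robot
print(robot.job_done()); print(robot.state()['clock'])"
```

```text
the job is handed in; nothing more can be done
None
the job is handed in; nothing more can be done
```

The job is handed in at about 24 s of the 72 s allowed. All four steps were done in order, though no verdict was reported.

- **Clip off:** I slid the fork under the clip from its open end until the notch met the boss, with both arms sprung wide. I lifted the clip straight up on the fork; the wrist and scene pictures showed the rotor staying down.
- **Remover and clip:** they were laid together in the tray and let go. At the last check, in tray coordinates (x, y), the handle centre was at about (-31, -45) mm and the clip eye at about (54, -46) mm, both inside the walls.
- **Rotor:** I gripped it by the hub and lifted it clear of the shaft. I carried it over the large beaker at about 0.30 m and set it down hub up.
    - Its centre is at about (-4, 49) mm in the tray, clear of the clip.
    - The hub, boss and disc centres measured at their flat-standing heights agree within about 1 mm, so it stands flat; I did not measure its height or tilt directly.
- **Last checks:** the arm was 0.2 m above the tray, with contact forces at noise level.
- **Failed or unclear:**
    - The first rough top-camera estimate of the shaft was about 8 mm off; the wrist camera and the contact with the boss agreed with each other, so I used those.
    - Closing on the hub pressed the fingertips on the disc with about 18 N for a moment.
    - In the final top picture the arm hid the small beaker's near side and the timer and coil. No contact with any loose bench item showed in the forces or the earlier pictures.

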